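Bed a batten in the mortising board and wedge it

ROBOT

A 7-joint arm with a two-finger parallel gripper is mounted at the origin on the work surface. World frame = base frame: x ahead of the robot, y to its left, z up, the work surface at z = 0. Lengths are in m, angles in rad, forces in N, time in s.
With the tool pointing down it reaches from about 0.4 to 0.875 m from the base axis. Payload 19.3 kg.
Tool frame: the origin (TCP) lies midway between the tips of the shut fingers; the grasp point (between the pads) lies bot.grip_point_offset behind it (bot.grip_point_offset is the distance from the TCP to the grasp point, in m); z points along the fingers, y is the direction in which the jaws open and shut (so a half turn about z gives the same grasp; the last joint's range is limited). The gripper opens to 85 mm and grips with 20 to 120 N. Pads are 22 mm wide; open, the fingers measure 114 mm over their backs; the gripper's body (76 mm by 85 mm) begins 54 mm behind the grasp point. The pads swing forward as they close: fully open they stand 13 mm farther back than shut.
Start: joints at [-1.255, 0.521, -0.036, 1.599, 0.021, 1.021, -0.113], TCP at [0.235, 0.579, 0.231] pointing down, gripper open.
Joint ranges: [-2.91, 2.91], [-0.3, 2.13], [-1.5, 1.42], [0.17, 2.43], [-1.26, 4.41], [0.16, 1.93], [-2.52, 2.52]. Speed limits (rad/s): [1.89, 1.89, 2.39, 2.39, 3.01, 3.01, 3.01].

INTERFACE

Orientations are given as [roll, pitch, yaw] about the fixed x, y, z axes, in that order (R = Rz(yaw) Ry(pitch) Rx(roll)).
In Python, from workcell import bot gives the robot as it stands.
- The arm moves only by the tool servo_tool, never from a script. Its argument "rows" is a list that holds one entry, the list of rows, each a list of 6 numbers: the shift along the tool's x, y, z in cm, then the turn, a rotation vector about the tool's x, y, z in degrees. A call has 1 to 5 rows; each row shifts and turns the commanded pose from where the row before left it, along the tool's axes as they then stand; what a row does not reach is not made up. A row lasts 1/8 s, in which the tool goes at most 62.5 mm and 10.7 degrees, less where a joint would pass 70% of its speed; a pose out of reach is approached as far as the arm can. A call is refused whole if a number of a shift passes 6.25 or a number of a turn 10.7, either way. A call with a gripper value outside its range is refused whole. "grip" is the opening, from -1 (shut) to 1 (fully open), so that 0 is half open, set as the call begins (left out, the last holds). The fingers move at their own pace and stop on an object; "squeeze" is the grip in N (left out, the last holds). Time passes only in rows, so rows that do not move let the fingers close. It gives the time, the measured TCP pose, the force and the opening at its end, in the units of the state.
- bot.observe(): the state, without advancing time (a new reading comes with each control period).
- bot.grab_frame(name): name is "scene" or "top" or "wrist"; returns a dict with "image" (480x640x3 uint8, red, green, blue), "K" (3x3 intrinsics, pixels), "dist" ([k1, k2, p1, p2, k3] as OpenCV has them; the pictures are not rectified), "R" (3x3) and "t" (3): a world point X has camera coordinates R X + t; the wrist camera has in their place "mount" (4x4, takes a point from camera to tool coordinates, whose origin is the TCP and whose axes are the flange's). Camera axes: x right, y down, z forward; pixel columns grow to the right and rows downward; lengths in m; the calibration is good to about 2 mm. A picture is of the moment at which its call begins: read the wrist's pose just before it. There is no depth.
- bot.job_done(): hands the job in, once; it reports no verdict.
The state is a dict: "clock": time; "qpos": joint angles; "qd": joint speeds; "joint_efforts": joint torques, N m; "position": TCP position; "tool_rot": TCP orientation; "force": force on the tool from outside, world axes, zero at the start; "moment": the same for the moment, N m; "grip_width": finger opening in m.
Only numpy, scipy, OpenCV 4.12 (cv2) and the standard library are available. Lean on these libraries where they do the work, as an engineer would, in place of code of your own. Each camera call takes 0.05 s, during which the arm holds its last target.

TASK

Load the batten in the mortising board: push it gently, near one end and the other as it needs, until it lies flush along the whole fence with its left end (seen from the robot) against the end stop. Only then set the handled wedge flat in the tapered gap between keeper and batten and drive it towards the stop with a firm push of the hand, no harder, until the batten is clamped tight. Let go of everything, and leave the pencil, the offcut and the try square lying where they are.

Things in the scene. Friction and masses are not known exactly. Their poses are not given: they have to be found in the camera images.
- fence: Straight wooden fence, 430 long, 34 high, 30 thick, screwed on a flat plywood bed (18 thick, on the bench; all fixed). Origin: middle of its working face, at the level of the bed's top. x points into the fence, square to its face and away from the batten; y runs along it to the left, towards the end stop; z up. The bed spans x -200 to +40, y -230 to +230.
- stop_face (a point): Middle of the working face of the wooden end stop, 13 above the bed, 47 before the fence's face and at y = +170 in the fence's frame; the stop block is 90 wide across the bed, 30 thick and 26 high. The batten's left end must bear on this face. Axes as the fence's.
- keeper_face (a point): Middle of the tapered face of the keeper, a fixed block 120 long (along y), about 60 wide and 22 high on the bed; the point is 11 above the bed. Axes as the fence's: towards +y the face comes nearer to the fence, 13 per 100, so the gap from keeper to batten narrows towards the stop. The keeper is screwed up at a slightly different place each time.
- batten: The batten: straight square-edged maple bar 320 long (y), 44 wide (x), 28 high, about 0.28 kg, lying loose and askew on the bed between fence and keeper, two mortises pencilled on its top. Origin: centre of its underside. When home its axes are parallel to the fence's.
- batten_left (a point): Left (+y) end of the batten's fence-side long face, half-way up (14 above its underside): x = +22, y = +160 in the batten's frame.
- batten_right (a point): Right (-y) end of the batten's fence-side long face, half-way up: x = +22, y = -160 in the batten's frame.
- wedge: Loose dark wooden wedge, 0.14 kg: flat body 150 long (y), 22 high, 55 wide at the butt, 36 at the tip, 45.75 half-way, a grip rib on top. Origin: underside, half-way along and across. +y points to the tip; the straight +x side (22.9 from the origin) goes against the batten, the -x side has the keeper's taper. Home: axes parallel to the fence's. Starts on the bench right or left of the board.
- wedge_grip (a point): Centre of the wedge's grip rib, 42 above the wedge's underside; the rib is 20 wide (x), 56 long (y), and reaches from 22 to 62 above the underside. Wedge axes.
- wedge_butt (a point): Middle of the wedge's thick butt end, a flat face 22 high to push on; 11 above the wedge's underside, at y = -75 in its frame. Wedge axes. From just touching both sides it takes 2 to 4 mm more to reach a push of 15 to 20 N, which is tight; it then stays by friction.
- pencil: A pencil lying on the bed's near edge (bystander).
- offcut: A plain rectangular offcut, 98 x 52 x 26, on the bench beside the board, left or right (bystander).
- trysquare: A small try square lying on the bed's near right corner, stock 75 x 18 x 15, blade 105 x 26 (bystander). Origin: underside of the stock's middle.
There are look-alikes about, which are no part of the job. What is shaped like the wedge but green or turquoise is not meant.

How it is judged:
On the way, in this order (a step that is already met when the one before it is completed fails the run):
1. the batten lies flush along the fence (both ends within 1.5 mm) with its left end within 2.5 mm of the end stop, before the wedge bears on it (x of each of batten_left, batten_right in the frame of fence above -0.0015 m and y of batten_left in the frame of fence above 0.1675 m and contact force between wedge and batten below 1 N), for 0.2 s.
2. the wedge clamps the batten to the fence with more than 3 N (contact force between batten and fence above 3 N and contact force between wedge and batten above 3 N), for 0.2 s.
At the end, for the whole second after the job is handed in: The batten lies flush along the fence (both ends of its long face within 1.5 mm of the fence), its left end within 2.5 mm of the end stop, flat on the bed; the wedge lies flat on the bed (within 3 mm and 3 degrees) and, let go, keeps the batten clamped to the fence with more than 3 N; all at rest (all of step 2 and x of each of batten_left, batten_right in the frame of fence above -0.0015 m and y of batten_left in the frame of fence above 0.1675 m and z of each of batten, wedge in the frame of fence below 0.003 m and angle between wedge's own z axis and vertical below 0.05 rad and linear speed of each of wedge, batten below 0.01 m/s); the robot touches nothing.
It fails at once if the batten is pressed on the fence with more than 40 N (contact force between batten and fence above 40 N).
It fails at once if the fingers push the batten with more than 40 N (contact force between the fingers and batten above 40 N).
It fails at once if the pencil, the offcut or the try square is moved more than 20 mm (distance of any of pencil, offcut, trysquare from where it was at the start of the episode above 0.02 m).
It also fails if it takes over 72 s, if anything falls off the work surface, if the arm or the gripper's body presses on something with over 40 N, if the wrist force passes 120 N, or if a joint passes its speed limit or range.

## Working session

There is one attempt and no reset: what is moved stays moved. The work goes in short steps, Python scripts to look and compute and a tool call to move; the robot and the scene stay as the last step left them, time stands still between calls to the robot, and variables do not carry over. Pictures are saved under pics/ and viewed, and the job is handed in when it is done.

Besides the shell and the picture viewer there is one more tool, called after "Request:" by a JSON object that holds its "method" and its "body". servo_tool: Moves the arm, as the interface text tells. Its arguments: {"type":"object","properties":{"rows":{"type":"array"},"grip":{"type":"number"},"squeeze":{"type":"number"}},"required":["rows"]}

```bash
ls; mkdir -p pics
python3 - <<'E'
from workcell import bot
import cv2,pickle
s=bot.observe();print(s, bot.grip_point_offset)
for n in ("top","scene","wrist"):
    f=bot.grab_frame(n);cv2.imwrite(f"pics/{n}0.png",f["image"][:,:,::-1]);pickle.dump((f,s),open(f"pics/{n}0.pkl","wb"))
    print(n,{k:v for k,v in f.items() if k!="image"})
E
```

```text
pics
{'clock': 0.0, 'qpos': array([-1.25519008,  0.52201564, -0.03627452,  1.59999808,  0.0212043 ,
        1.02107657, -0.1128008 ]), 'qd': array([-8.00136436e-05, -8.69391076e-04, -1.41696580e-03, -7.39751417e-04,
       -1.51424158e-03, -1.43354943e-03, -8.30682079e-04]), 'joint_efforts': array([-2.29561272e-03, -9.27076650e+01,  1.97853372e+00, -3.69932449e+01,
        1.77479710e-02,  8.02509516e-03,  2.41154936e-05]), 'position': array([0.23513163, 0.57873135, 0.23072886]), 'tool_rot': array([-3.14048503e+00,  1.08424697e-04,  2.75573192e+00]), 'force': array([-0.89996965,  0.0896561 ,  0.5928788 ]), 'moment': array([-0.00862169,  0.01456727,  0.00372673]), 'grip_width': 0.08548621639722816} 0.0187
top {'K': array([[515.75014395,   0.        , 315.70249854],
       [  0.        , 515.75014395, 232.83686767],
       [  0.        ,   0.        ,   1.        ]]), 'dist': array([0.02745934, 0.        , 0.        , 0.        , 0.        ]), 'R': array([[-0.02454783, -0.99967713, -0.0065611 ],
       [-0.99160386,  0.02518204, -0.12683709],
       [ 0.12696136,  0.00339243, -0.991901
[... 407 characters left out ...]
     [-0.54747895, -0.47530117, -0.68873478]]), 't': array([ 0.34422566, -0.20891033,  1.50647229])}
wrist {'K': array([[362.59667501,   0.        , 316.02054765],
       [  0.        , 362.59667501, 241.07138194],
       [  0.        ,   0.        ,   1.        ]]), 'dist': array([-0.00361842,  0.        ,  0.        ,  0.        ,  0.        ]), 'mount': array([[-3.05072642e-04, -9.57713820e-01, -2.87722342e-01,
         7.35594781e-02],
       [ 9.99999630e-01, -6.07066101e-05, -8.58233559e-04,
        -1.11523333e-03],
       [ 8.04475492e-04, -2.87722497e-01,  9.57713484e-01,
        -1.42047293e-01],
       [ 0.00000000e+00,  0.00000000e+00,  0.00000000e+00,
         1.00000000e+00]])}
```

View pics/top0.png

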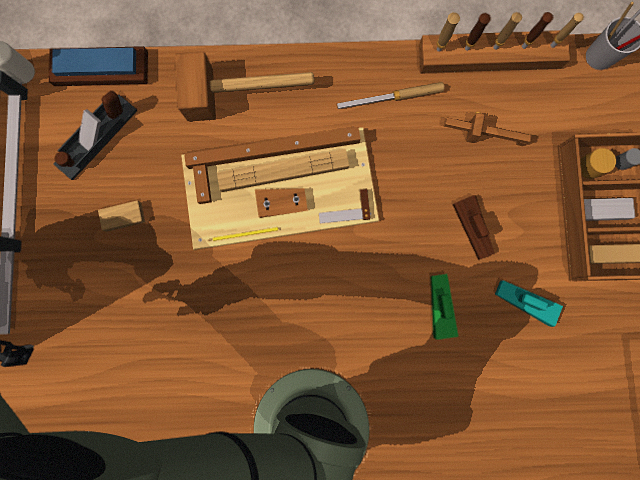

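View pics/scene0.png

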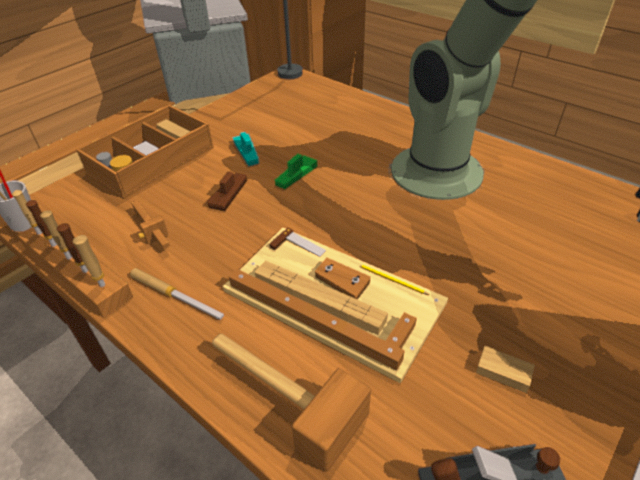

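View pics/wrist0.png

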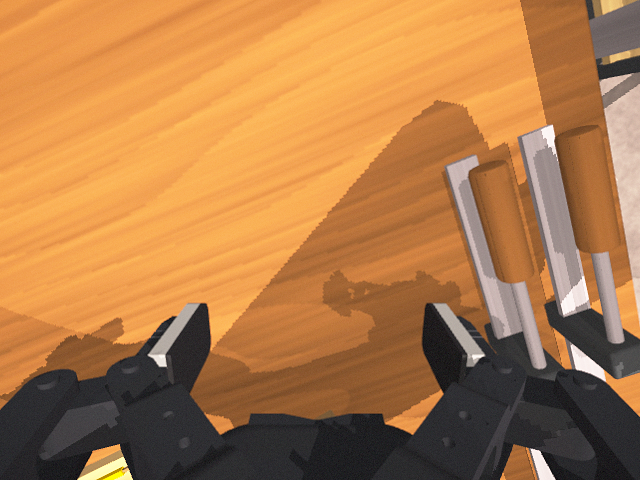

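The top view shows the board at (180-380, 130-245) and the dark wedge at (474,226) on the right. The offcut is at (120,215), with green and turquoise decoys beyond. I'll zoom in next.

```bash
cat > h.py <<'E'
import numpy as np,cv2,pickle
from scipy.spatial.transform import Rotation as Ro
def load(n): return pickle.load(open(f"pics/{n}.pkl","rb"))
def grab(name,tag):
    from workcell import bot
    s=bot.observe();f=bot.grab_frame(name)
    pickle.dump((f,s),open(f"pics/{tag}.pkl","wb"));cv2.imwrite(f"pics/{tag}.png",f["image"][:,:,::-1]);return f,s
def Rt(f,s=None):
    if "R" in f: return f["R"],f["t"]
    M=np.array(f["mount"]);T=np.eye(4);T[:3,:3]=Ro.from_euler('xyz',s["tool_rot"]).as_matrix();T[:3,3]=s["position"]
    W=np.linalg.inv(T@M);return W[:3,:3],W[:3,3]
def proj(f,X,s=None):
    R,t=Rt(f,s);return cv2.projectPoints(np.atleast_2d(np.array(X,float)),cv2.Rodrigues(R)[0],t,f["K"],f["dist"])[0][:,0]
def back(f,uv,z,s=None):
    R,t=Rt(f,s);uv=np.atleast_2d(np.array(uv,float))
    n=cv2.undistortPoints(uv[:,None],f["K"],f["dist"])[:,0]
    d=np.c_[n,np.ones(len(n))]@R;c=-R.T@t
    return c+d*((z-c[2])/d[:,2])[:,None]
def crop(f,x,y,w,h,k,out):
    cv2.imwrite(out,cv2.resize(f["image"][y:y+h,x:x+w,::-1],None,fx=k,fy=k,interpolation=cv2.INTER_CUBIC))
E
python3 - <<'E'
from h import *
f,_=load("top0")
crop(f,175,115,215,145,3.7,"pics/c1.png")
crop(f,430,180,80,90,6,"pics/c2.png")
E
```

```text
(no output)
```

View pics/c1.png

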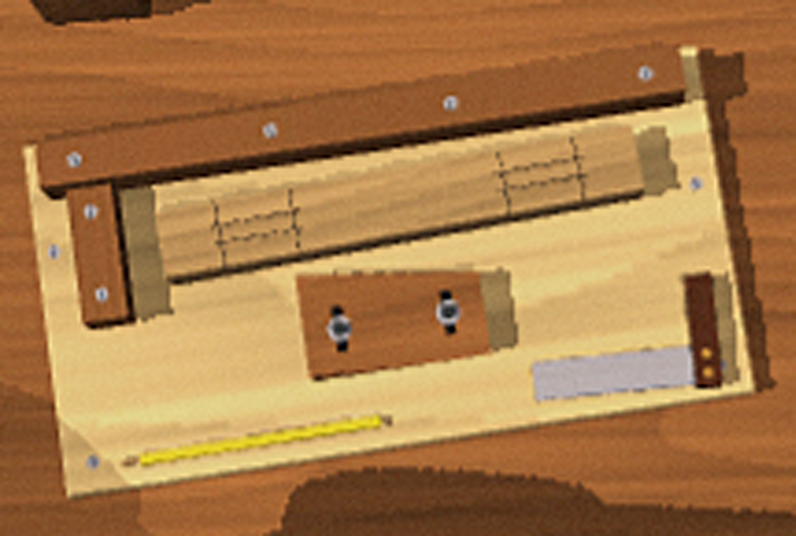

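View pics/c2.png

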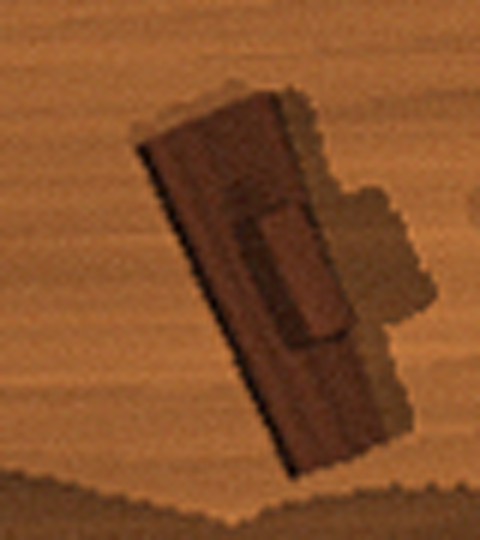

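```bash
cat >> h.py <<'E'
def c2p(p,x,y,k): p=np.array(p,float); return np.c_[x+(p[:,0]+.5)/k-.5,y+(p[:,1]+.5)/k-.5]
from scipy.optimize import least_squares
def fit(f,loc,uv,z0,x0,s=None):
    """loc Nx3 local points, pose (x,y,yaw)"""
    loc=np.array(loc,float)
    def w(p):
        c,sn=np.cos(p[2]),np.sin(p[2]);return np.c_[p[0]+c*loc[:,0]-sn*loc[:,1],p[1]+sn*loc[:,0]+c*loc[:,1],z0+loc[:,2]]
    r=least_squares(lambda p:(proj(f,w(p),s)-uv).ravel(),x0,loss='soft_l1')
    return r.x,(proj(f,w(r.x),s)-uv)
def tr(p,l): 
    c,sn=np.cos(p[2]),np.sin(p[2]);l=np.atleast_2d(l);return np.c_[p[0]+c*l[:,0]-sn*l[:,1],p[1]+sn*l[:,0]+c*l[:,1]]
def inv(p,X):
    X=np.atleast_2d(X)[:,:2]-p[:2];c,sn=np.cos(p[2]),np.sin(p[2]);return np.c_[c*X[:,0]+sn*X[:,1],-sn*X[:,0]+c*X[:,1]]
E
python3 - <<'E'
from h import *
np.set_printoptions(precision=4,suppress=True)
f,_=load("top0")
uv=c2p([(68,495),(755,390),(690,47),(25,147)],175,115,3.7)
F,r=fit(f,[(-.2,.23,0),(-.2,-.23,0),(.04,-.23,0),(.04,.23,0)],uv,.018,[.6,.05,0]);print("fence",F,r.ravel())
# check fence top face corners near
for nm,p,z in [("fence top near L,R",[(48,184),(685,94)],.052),("stop top",[(68,188),(110,182),(130,318),(88,326)],.044),("keeper top",[(298,275),(475,272),(490,350),(314,380)],.040),("batten top",[(155,186),(634,127),(643,194),(170,281)],.046),("square stock",[(684,277),(712,273),(720,384),(694,387)],.033),("blade",[(532,366),(534,400),(690,348)],.02),("pencil",[(130,462),(390,421)],.025)]:
    X=back(f,c2p(p,175,115,3.7),z);print(nm,(inv(F,X)*1000).round(1).tolist())
uv=c2p([(155,186),(634,127),(643,194),(170,281)],175,115,3.7)
B,r=fit(f,[(.022,.16,.028),(.022,-.16,.028),(-.022,-.16,.028),(-.022,.16,.028)],uv,.018,[.6,.05,0]);print("batten",B,r.ravel(),inv(F,B)*1000,B[2]-F[2])
X=back(f,c2p([(140,148),(273,92),(384,437),(297,475)],430,180,6),.022);print("wedge top",X, np.linalg.norm(X[0]-X[1]),np.linalg.norm(X[2]-X[3]),)
X=back(f,c2p([(270,213),(302,205),(350,325),(303,345)],430,180,6),.062);print("rib",X)
E
```

```text
fence [0.6559 0.076  0.129 ] [-0.3104  0.4493 -0.0051  0.1422  1.5268 -0.5848 -0.6145 -0.1111]
fence top near L,R [[1.5, 209.0], [-2.9, -212.9]]
stop top [[-0.8, 198.1], [-1.0, 170.2], [-93.4, 168.9], [-94.5, 196.6]]
keeper top [[-81.0, 56.8], [-96.9, -58.5], [-149.8, -60.4], [-151.8, 56.2]]
batten top [[-8.8, 141.0], [-18.0, -176.8], [-63.6, -175.4], [-73.5, 139.5]]
square stock [[-120.0, -194.4], [-120.2, -213.1], [-194.2, -206.0], [-193.5, -188.9]]
blade [[-161.3, -86.4], [-184.0, -84.2], [-165.5, -191.9]]
pencil [[-184.6, 184.6], [-184.0, 11.9]]
batten [0.6147 0.0532 0.1471] [ 0.0215  6.3964  0.116   0.3067  0.901  -0.4694 -1.344  -1.777 ] [[-43.7293 -17.3845]] 0.018123915394495677
wedge top [[ 0.5213 -0.3602  0.022 ]
 [ 0.543  -0.4156  0.022 ]
 [ 0.4006 -0.451   0.022 ]
 [ 0.3862 -0.4152  0.022 ]] 0.0594808684962656 0.0385702843361639
rib [[ 0.4869 -0.3989  0.062 ]
 [ 0.4897 -0.4116  0.062 ]
 [ 0.4417 -0.4272  0.062 ]
 [ 0.4343 -0.4084  0.062 ]]
```

```bash
cat >> h.py <<'E'
def plan(pos,rpy,n,frm=None):
    """rows [cm,deg] from current (or frm) pose to target in n rows"""
    import math
    if frm is None:
        from workcell import bot
        s=bot.observe();frm=(s["position"],s["tool_rot"])
    p=np.array(frm[0]);R=Ro.from_euler('xyz',frm[1]);T=Ro.from_euler('xyz',rpy);pos=np.array(pos)
    rv=(R.inv()*T).as_rotvec();out=[]
    for i in range(n):
        m=n-i
        sh=R.inv().apply((pos-p)/m)*100
        t=np.rad2deg((R.inv()*T).as_rotvec()/m)
        row=[round(float(a),2) for a in sh]+[round(float(a),1) for a in t]
        p=p+R.apply(np.array(row[:3])/100);R=R*Ro.from_rotvec(np.deg2rad(row[3:]));out.append(row)
    for i in range(0,n,5): print([out[i:i+5]])
    print("end",p.round(4),R.as_euler('xyz').round(4))
E
python3 - <<'E'
from h import *
plan([.487,.054,.231],[np.pi,0,.129],15)
E
```

```text
[[[-2.87, -2.61, 0.0, -0.0, 0.0, 10.0], [-3.28, -2.07, 0.0, -0.0, 0.0, 10.0], [-3.59, -1.47, 0.0, 0.0, 0.0, 10.0], [-3.79, -0.82, 0.0, 0.0, 0.0, 10.0], [-3.88, -0.15, 0.0, 0.0, 0.0, 10.0]]]
[[[-3.85, 0.52, 0.0, 0.0, 0.0, 10.1], [-3.69, 1.19, 0.0, 0.0, 0.0, 10.0], [-3.43, 1.81, 0.0, 0.0, 0.0, 10.1], [-3.06, 2.39, 0.0, 0.0, 0.0, 10.0], [-2.6, 2.88, 0.0, 0.0, 0.0, 10.1]]]
[[[-2.06, 3.29, 0.01, 0.0, 0.0, 10.0], [-1.45, 3.6, 0.0, 0.0, 0.0, 10.1], [-0.8, 3.8, 0.01, 0.0, 0.0, 10.0], [-0.12, 3.88, 0.0, 0.0, 0.0, 10.1], [0.55, 3.84, 0.01, 0.0, 0.0, 10.0]]]
end [0.487 0.054 0.231] [3.1408e+00 3.0000e-04 1.2910e-01]
```

Request:
{"method": "servo_tool", "body": {"rows": [[[-2.9,-2.6,0,0,0,10],[-3.3,-2.1,0,0,0,10],[-3.6,-1.5,0,0,0,10],[-3.8,-0.8,0,0,0,10],[-3.9,-0.2,0,0,0,10]]], "grip": -1, "squeeze": 40}}

```text
clock: 0.78
position: [0.3197, 0.4019, 0.2312]
tool_rot: [-3.141, 0.0, 1.877]
force: [0.6, 0.1, -0.4]
grip_width: 0.0006
```

Request:
{"method": "servo_tool", "body": {"rows": [[[-3.9,0.5,0,0,0,10],[-3.7,1.2,0,0,0,10],[-3.4,1.8,0,0,0,10],[-3.1,2.4,0,0,0,10],[-2.6,2.9,0,0,0,10]]]}}

```text
clock: 1.4
position: [0.4041, 0.2264, 0.2313]
tool_rot: [-3.142, -0.0, 1.005]
force: [0.6, 0.7, -0.2]
grip_width: 0.0001
```

Request:
{"method": "servo_tool", "body": {"rows": [[[-2.1,3.3,0,0,0,10],[-1.5,3.6,0,0,0,10],[-0.8,3.8,0,0,0,10],[-0.1,3.9,0,0,0,10],[0.5,3.8,0,0,0,10]]]}}

```text
clock: 2.02
position: [0.4884, 0.0514, 0.2313]
tool_rot: [-3.142, -0.0, 0.132]
force: [0.6, 0.7, -0.0]
grip_width: 0.0001
```

Run:
```python
from h import *
f,s=grab("wrist","w1");print(s["clock"],s["position"],s["tool_rot"],s["qpos"],s["force"])
```

```text
2.025 [0.48840262 0.05141486 0.23132624] [-3.14153048e+00 -1.04545561e-04  1.32284423e-01] [-0.7690088   0.38335756  0.7101564   1.96978613 -0.31668119  0.89988901
 -1.33341259] [ 0.59522455  0.69922733 -0.01241263]
```

View pics/w1.png

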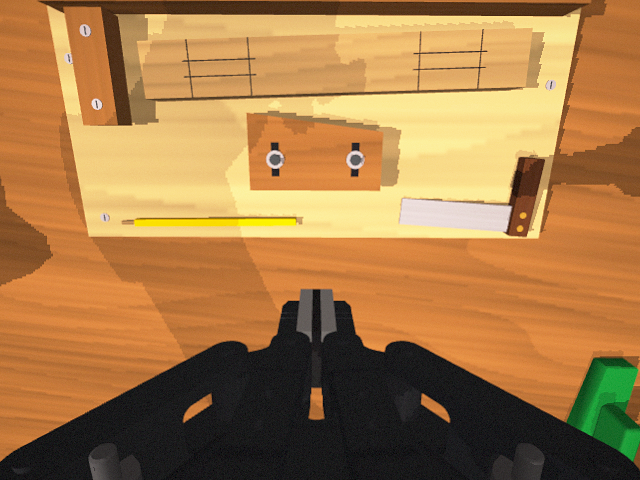

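Run:
```python
from h import *
f,_=load("w1")
crop(f,40,0,265,200,3,"pics/c3.png");crop(f,300,0,265,200,3,"pics/c4.png")
```

```text
(no output)
```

View pics/c3.png

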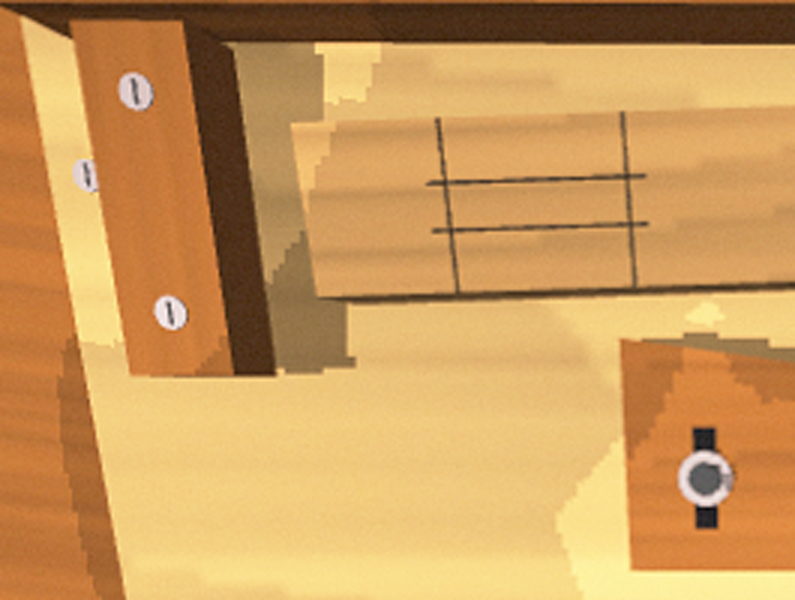

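View pics/c4.png

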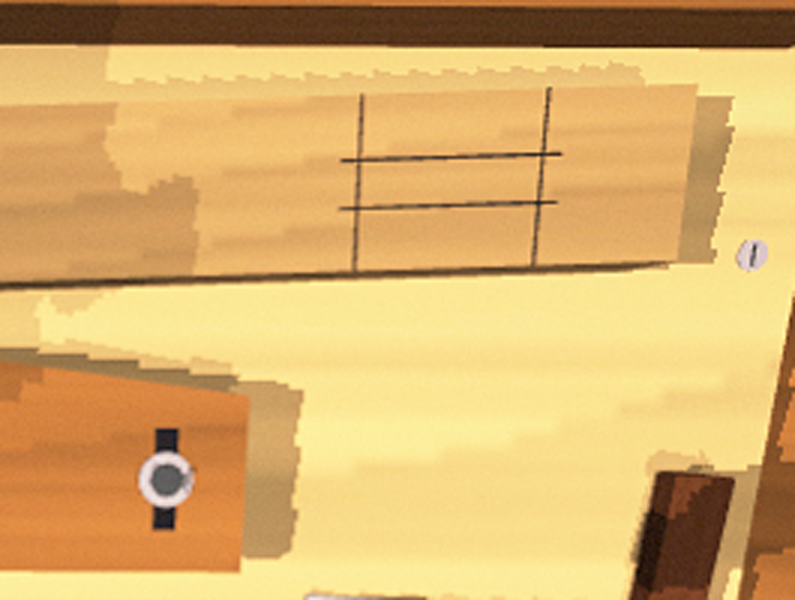

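```bash
cat > m1.py <<'E'
from h import *
np.set_printoptions(precision=4,suppress=True)
f,s=load("w1")
L=lambda p:c2p(p,40,0,3);Rr=lambda p:c2p(p,300,0,3)
bed=np.array([(89,237.5),(540,237.5)])
# stop: y 170..200, x -92..-2, top .026
loc=[(-.2,.23,0),(-.2,-.23,0),(-.092,.17,.026),(-.092,.2,.026),(-.092,.17,0),(-.002,.17,.026),(-.002,.17,0)]
uv=np.r_[bed,L([(233,376),(130,376),(275,376),(185,20),(234,48)])]
F,r=fit(f,loc,uv,.018,[.656,.076,.129],s);print("fence",F,r.round(1).ravel())
print("base line",inv(F,back(f,np.r_[L([(320,43)]),Rr([(790,46)])],.018,s))*1e3)
print("top edge",inv(F,back(f,np.r_[L([(100,4)]),Rr([(790,10)])],.052,s))*1e3)
uv=np.r_[L([(291,124),(318,298)]),Rr([(697,85),(680,262)])]
B,r=fit(f,[(.022,.16,.028),(-.022,.16,.028),(.022,-.16,.028),(-.022,-.16,.028)],uv,.018,[.62,.05,.129],s);print("batten",B,r.round(1).ravel())
print("corners in fence",inv(F,tr(B,[(.022,.16),(.022,-.16),(-.022,.16),(-.022,-.16)]))*1e3)
uv=np.r_[L([(621,340),(632,570)]),Rr([(249,396),(240,572)])]
print("keeper",inv(F,back(f,uv,.04,s))*1e3)
E
python3 m1.py
```

```text
fence [0.6571 0.0742 0.1299] [-0.2 -1.1 -0.7 -0.3  0.5 -0.1  0.3 -0.1  1.   0.4 -0.8 -0.1 -0.   0.6]
base line [[  -0.2643  144.945 ]
 [  -0.0506 -215.0121]]
top edge [[  -0.7382  186.6081]
 [  -1.2101 -192.9731]]
batten [0.6155 0.0519 0.1618] [-0.1  0.1 -0.3  0.1  1.2 -0.  -0.5 -0. ]
corners in fence [[ -27.2647  143.8745]
 [ -17.0599 -175.9628]
 [ -71.2423  142.4713]
 [ -61.0375 -177.3659]]
keeper [[ -81.9393   58.617 ]
 [-148.6208   58.7459]
 [ -97.2228  -60.3301]
 [-149.0059  -60.392 ]]
```

Request:
{"method": "servo_tool", "body": {"rows": [[[2.6,4.3,2.5,0,0,0.1],[2.6,4.3,2.5,0,0,0],[2.6,4.3,2.5,0,0,0],[2.6,4.3,2.5,0,0,0],[2.7,4.2,2.5,0,0,0]]]}}

```text
clock: 2.7
position: [0.6476, -0.1429, 0.1051]
tool_rot: [-3.141, 0.0, 0.136]
force: [0.3, 0.3, 1.2]
grip_width: 0.0003
```

Request:
{"method": "servo_tool", "body": {"rows": [[[0,0,3.8,0,0,0],[0,0,3.8,0,0,0],[0,0,0,0,0,0]]]}}

```text
clock: 3.08
position: [0.6451, -0.1413, 0.0279]
tool_rot: [-3.14, 0.004, 0.136]
force: [0.3, 0.1, 0.3]
grip_width: 0.0001
```

```bash
cat >> h.py <<'E'
F=np.array([0.6571,0.0742,0.1299])
def st():
    from workcell import bot
    s=bot.observe();g=Ro.from_euler('z',-F[2]).apply(s["force"])
    print("t",round(s["clock"],2),"fence mm",(inv(F,s["position"])*1e3).round(1),"z",round(s["position"][2]*1e3,1),"yaw-f",round(np.rad2deg(s["tool_rot"][2]-F[2]),2),"F",g.round(1),"grip",round(s["grip_width"]*1e3,1))
E
python3 -c "
from h import *
st();grab('wrist','w2')"
```

```text
t 3.08 fence mm [[ -39.8 -212.1]] z 27.9 yaw-f 0.35 F [0.3 0.  0.3] grip 0.1
```

View pics/w2.png

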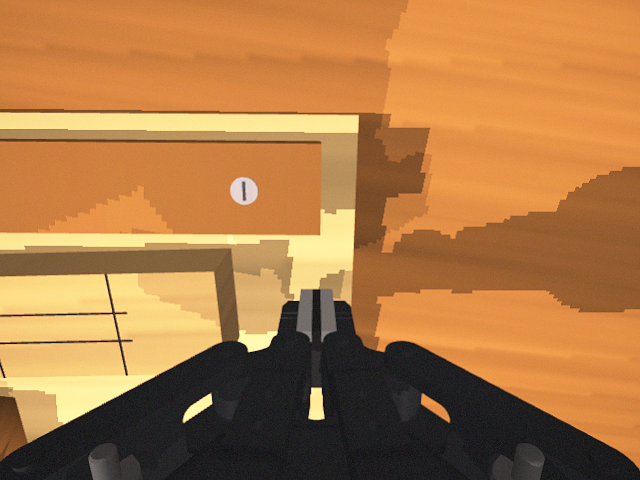

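Request:
{"method": "servo_tool", "body": {"rows": [[[0,-0.8,0,0,0,0],[0,-0.8,0,0,0,0]]]}}

```text
clock: 3.38
position: [0.6454, -0.125, 0.0318]
tool_rot: [3.141, -0.002, 0.136]
force: [0.3, 0.4, -0.2]
grip_width: 0.0
```

Request:
{"method": "servo_tool", "body": {"rows": [[[0,-0.5,0,0,0,0],[0,-0.5,0,0,0,0]]]}}

```text
clock: 3.62
position: [0.6435, -0.1155, 0.0308]
tool_rot: [3.141, -0.001, 0.136]
force: [0.7, -1.2, 0.8]
grip_width: 0.0
```

Request:
{"method": "servo_tool", "body": {"rows": [[[0,-0.5,0,0,0,0],[0,-0.5,0,0,0,0]]]}}

```text
clock: 3.88
position: [0.6419, -0.1059, 0.0304]
tool_rot: [3.141, 0.0, 0.136]
force: [0.4, -1.9, 0.8]
grip_width: 0.0001
```

```bash
python3 -c "
from h import *
st();grab('wrist','w3')"
```

```text
t 3.88 fence mm [[ -38.4 -176.6]] z 30.4 yaw-f 0.34 F [ 0.1 -2.   0.8] grip 0.1
```

View pics/w3.png

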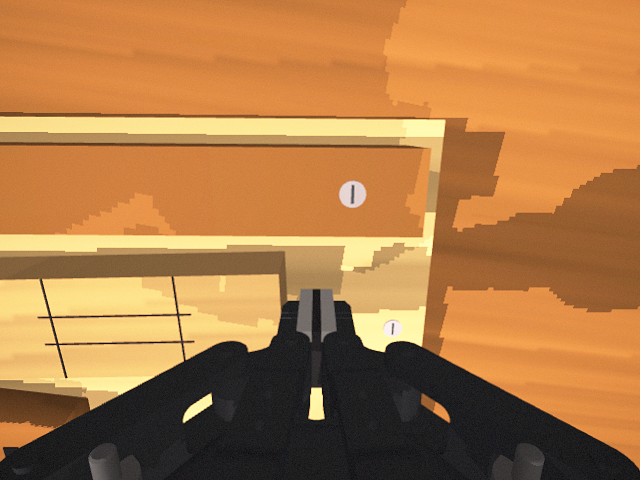

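Request:
{"method": "servo_tool", "body": {"rows": [[[0,-0.4,0,0,0,0],[0,-0.4,0,0,0,0]]]}}

```text
clock: 4.18
position: [0.6408, -0.098, 0.0302]
tool_rot: [3.142, 0.0, 0.136]
force: [0.0, -1.8, 0.2]
grip_width: -0.0001
```

Request:
{"method": "servo_tool", "body": {"rows": [[[0,-0.15,0,0,0,0],[0,-0.15,0,0,0,0]]]}}

```text
clock: 4.42
position: [0.6404, -0.0951, 0.0302]
tool_rot: [3.142, 0.0, 0.136]
force: [-0.3, -0.6, 0.3]
grip_width: 0.0002
```

```bash
python3 -c "
from h import *
st();f,s=grab('wrist','w4');crop(f,0,80,440,300,1.8,'pics/c5.png')"
```

```text
t 4.42 fence mm [[ -38.5 -165.7]] z 30.2 yaw-f 0.35 F [-0.4 -0.6  0.3] grip 0.2
```

View pics/c5.png

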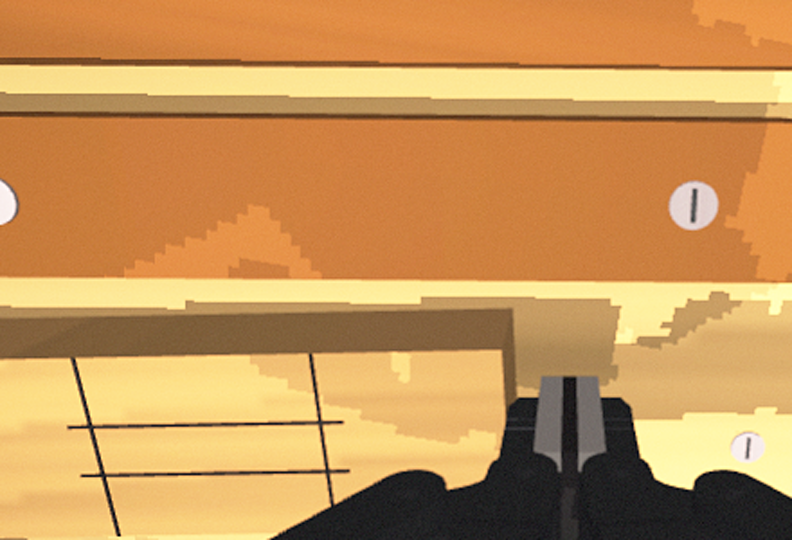

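```bash
python3 -c "
from h import *
f,s=load('w4')
print(inv(F,back(f,c2p([(502,350)],0,80,1.8),.046,s))*1e3, inv(F,back(f,c2p([(513,310)],0,80,1.8),.018,s))*1e3, inv(F,back(f,c2p([(100,279),(700,281)],0,80,1.8),.052,s))*1e3)"
```

```text
[[ -17.07627515 -152.47457014]] [[ -17.65854153 -152.4637941 ]] [[  -0.48186654  -76.40571282]
 [  -0.25176584 -191.40324271]]
```

Request:
{"method": "servo_tool", "body": {"rows": [[[0,1.5,0,0,0,0],[-2.6,0,0,0,0,0],[-2.6,0,0,0,0,0],[0,-3.3,0,0,0,0],[0,-3.2,0,0,0,0]]]}}

```text
clock: 5.1
position: [0.5821, -0.0534, 0.0305]
tool_rot: [3.141, -0.0, 0.134]
force: [1.7, 0.3, -0.1]
grip_width: 0.0003
```

```bash
python3 -c "
from h import *
st();f,s=grab('wrist','w5')"
```

```text
t 5.1 fence mm [[ -90.9 -116.8]] z 30.5 yaw-f 0.24 F [ 1.7  0.1 -0.1] grip 0.3
```

View pics/w5.png

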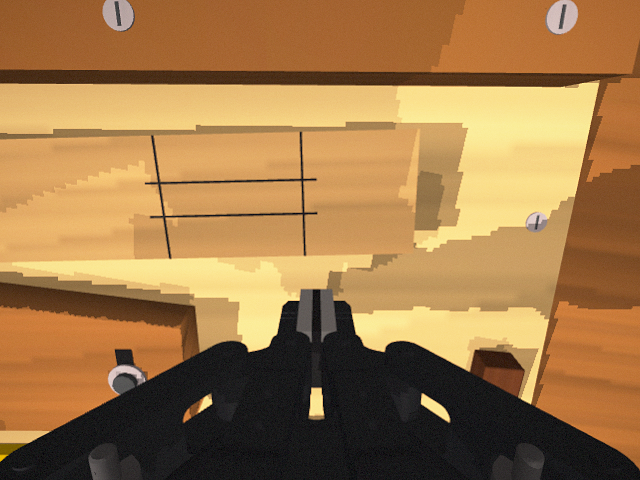

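Request:
{"method": "servo_tool", "body": {"rows": [[[0.8,0,0,0,0,0],[0.8,0,0,0,0,0],[0.5,0,0,0,0,0]]]}}

```text
clock: 5.52
position: [0.6037, -0.051, 0.0303]
tool_rot: [3.141, -0.0, 0.135]
force: [0.3, -0.5, 0.5]
grip_width: 0.0
```

Request:
{"method": "servo_tool", "body": {"rows": [[[0.4,0,0,0,0,0],[0.4,0,0,0,0,0]]]}}

```text
clock: 5.78
position: [0.6111, -0.049, 0.0302]
tool_rot: [3.141, 0.0, 0.136]
force: [-0.2, -1.0, -0.4]
grip_width: 0.0001
```

```bash
python3 -c "
from h import *
st();f,s=grab('wrist','w6')"
```

```text
t 5.78 fence mm [[ -61.6 -116.2]] z 30.2 yaw-f 0.33 F [-0.3 -0.9 -0.4] grip 0.1
```

View pics/w6.png

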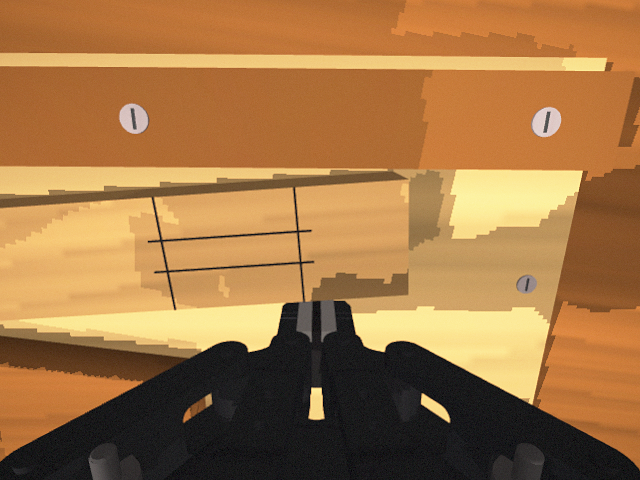

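Request:
{"method": "servo_tool", "body": {"rows": [[[-1.0,0,-1.0,0,0,0],[-1.0,0,-5,0,0,0],[-1.2,-5.4,0,0,0,0],[-1.2,-5.4,0,0,0,0],[-1.0,-5.4,0,0,0,0]]]}}

```text
clock: 6.45
position: [0.5341, 0.1057, 0.0911]
tool_rot: [-3.141, -0.0, 0.135]
force: [0.7, 1.0, -0.5]
grip_width: 0.0
```

Request:
{"method": "servo_tool", "body": {"rows": [[[0,-5.4,0,0,0,0],[0,0,3,0,0,0],[0,0,2.8,0,0,0],[0,0,0.1,0,0,0]]]}}

```text
clock: 6.95
position: [0.5269, 0.1574, 0.0307]
tool_rot: [3.141, 0.002, 0.136]
force: [-0.4, -0.1, -1.0]
grip_width: 0.0001
```

```bash
python3 -c "
from h import *
st();f,s=grab('wrist','w7')"
```

```text
t 6.95 fence mm [[-118.4   99.4]] z 30.7 yaw-f 0.34 F [-0.4 -0.  -1. ] grip 0.1
```

View pics/w7.png

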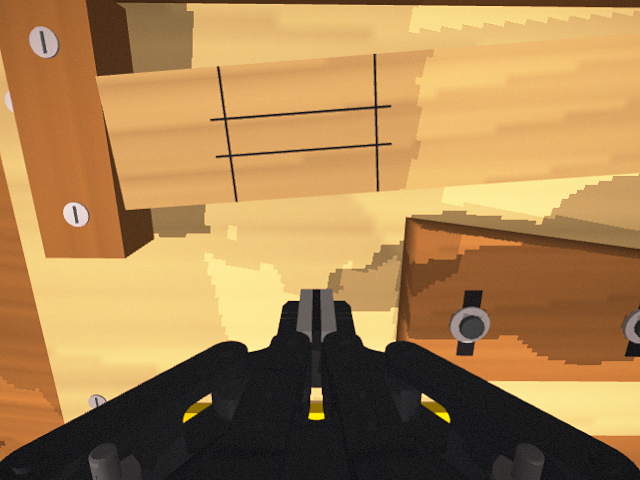

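Request:
{"method": "servo_tool", "body": {"rows": [[[1.0,0,0,0,0,0],[0.8,0,0,0,0,0],[0.6,0,0,0,0,0],[0.6,0,0,0,0,0]]]}}

```text
clock: 7.5
position: [0.5583, 0.1621, 0.0314]
tool_rot: [-3.142, -0.0, 0.136]
force: [-0.2, 0.1, 0.2]
grip_width: 0.0001
```

Request:
{"method": "servo_tool", "body": {"rows": [[[0.5,0,0,0,0,0],[0.5,0,0,0,0,0],[0.5,0,0,0,0,0],[0.5,0,0,0,0,0]]]}}

```text
clock: 8.0
position: [0.5779, 0.1648, 0.0313]
tool_rot: [3.142, 0.0, 0.136]
force: [-1.4, 0.3, 0.8]
grip_width: 0.0002
```

```bash
python3 -c "
from h import *
st();f,s=grab('wrist','w8')"
```

```text
t 8.0 fence mm [[-66.8 100.1]] z 31.3 yaw-f 0.36 F [-1.3  0.5  0.8] grip 0.2
```

View pics/w8.png

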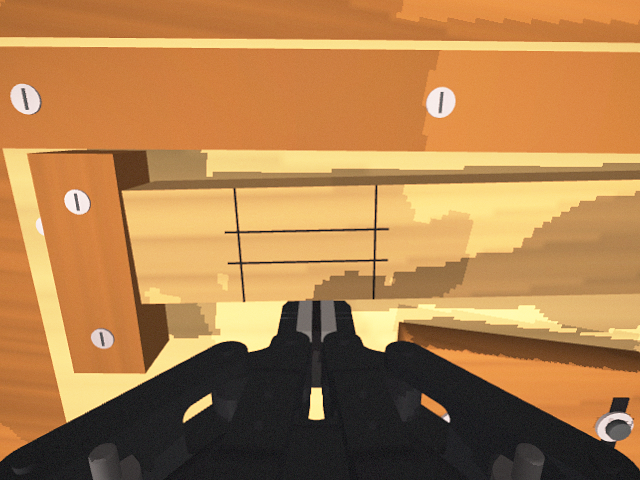

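```bash
python3 -c "
from h import *
f,s=load('w8')
print(inv(F,back(f,[(122,191),(235,188.5),(376,185.5),(600,181)],.046,s))*1e3,inv(F,back(f,[(150,150),(600,152)],.052,s))*1e3)"
```

```text
[[-1.47054730e+01  1.67879783e+02]
 [-1.36107422e+01  1.28022052e+02]
 [-1.22749131e+01  7.85478316e+01]
 [-1.02080252e+01  1.42480521e-01]] [[-3.35316258e-01  1.53590551e+02]
 [-6.87877741e-02  7.01117798e+00]]
```

Request:
{"method": "servo_tool", "body": {"rows": [[[0.5,0,0,0,0,0],[0.4,0,0,0,0,0]]]}}

```text
clock: 8.3
position: [0.5869, 0.166, 0.0313]
tool_rot: [3.142, 0.0, 0.136]
force: [-0.6, -0.0, -0.2]
grip_width: -0.0
```

Request:
{"method": "servo_tool", "body": {"rows": [[[0.1,0,0,0,0,0],[0.1,0,0,0,0,0]]]}}

```text
clock: 8.55
position: [0.5885, 0.1662, 0.0313]
tool_rot: [3.142, 0.0, 0.136]
force: [-0.9, 0.7, 0.6]
grip_width: 0.0001
```

Request:
{"method": "servo_tool", "body": {"rows": [[[0.1,0,0,0,0,0],[0.05,0,0,0,0,0]]]}}

```text
clock: 8.8
position: [0.5897, 0.1662, 0.0312]
tool_rot: [3.141, 0.001, 0.136]
force: [-3.2, -2.0, 1.7]
grip_width: 0.0001
```

```bash
python3 -c "
from h import *
st();f,s=grab('wrist','w9')"
```

```text
t 8.8 fence mm [[-54.9 100. ]] z 31.2 yaw-f 0.34 F [-3.4 -1.5  1.7] grip 0.1
```

View pics/w9.png

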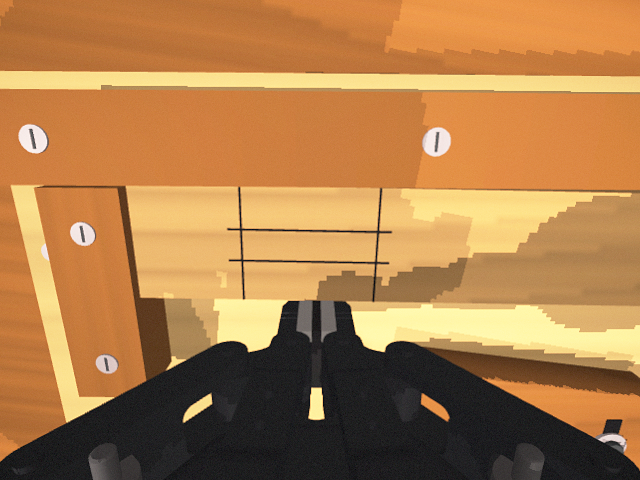

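```bash
python3 -c "
from h import *
f,s=load('w9')
crop(f,100,270,200,60,4,'pics/c6.png');crop(f,440,270,200,60,4,'pics/c7.png')
import cv2
a=cv2.imread('pics/c6.png');b=cv2.imread('pics/c7.png');cv2.imwrite('pics/c8.png',np.vstack([a,b]))"
```

```text
(no output)
```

View pics/c8.png

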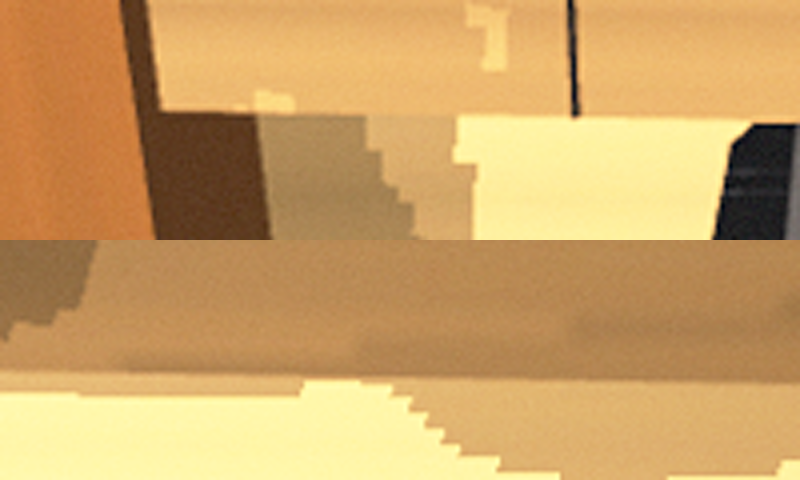

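```bash
python3 -c "
from h import *
f,s=load('w9')
print(inv(F,back(f,np.r_[c2p([(160,110),(575,117)],100,270,4),c2p([(20,133),(780,142)],440,270,4)],.046,s))*1e3)
print(inv(F,back(f,[(150,185.5),(600,190.5)],.052,s))*1e3)"
```

```text
[[-43.63117483 167.00684295]
 [-44.14462877 127.14112262]
 [-45.44487067  49.4423564 ]
 [-46.08541077 -24.65420556]]
[[ 1.26067270e-01  1.54869829e+02]
 [-6.85967579e-01  3.97594567e+00]]
```

Request:
{"method": "servo_tool", "body": {"rows": [[[-1.0,0,0,0,0,0],[-1.0,0,-5,0,0,0],[0,5.4,0,0,0,0],[0,5.4,0,0,0,0],[0,5.4,0,0,0,0]]]}}

```text
clock: 9.48
position: [0.592, 0.002, 0.0816]
tool_rot: [-3.141, -0.001, 0.137]
force: [0.8, 0.1, 0.2]
grip_width: -0.0001
```

Request:
{"method": "servo_tool", "body": {"rows": [[[0,4.8,0,0,0,0],[0,0,2.5,0,0,0],[0,0,2.5,0,0,0],[0.3,0,0,0,0,0],[0.3,0,0,0,0,0]]]}}

```text
clock: 10.1
position: [0.6052, -0.0434, 0.0322]
tool_rot: [3.141, -0.001, 0.136]
force: [0.6, 0.8, 0.3]
grip_width: -0.0003
```

Request:
{"method": "servo_tool", "body": {"rows": [[[0.5,0,0,0,0,0],[0.4,0,0,0,0,0],[0.2,0,0,0,0,0]]]}}

```text
clock: 10.48
position: [0.6159, -0.0419, 0.0316]
tool_rot: [3.142, -0.0, 0.136]
force: [-0.1, 0.5, -0.0]
grip_width: -0.0001
```

```bash
python3 -c "
from h import *
st();f,s=grab('wrist','w10')"
```

```text
t 10.47 fence mm [[ -55.9 -109.8]] z 31.6 yaw-f 0.37 F [-0.1  0.5 -0. ] grip -0.1
```

View pics/w10.png

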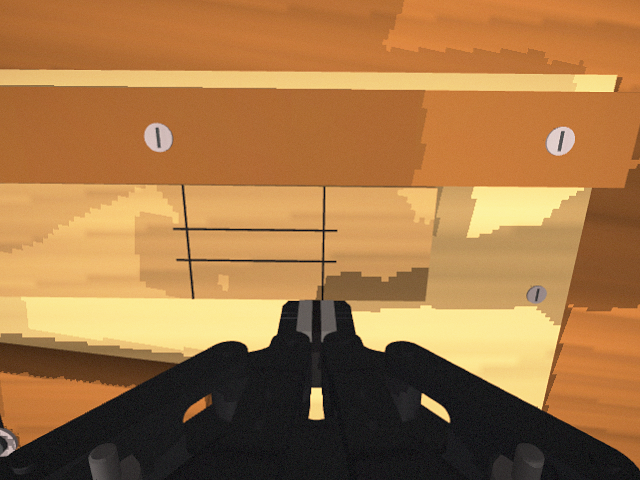

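Now 0.5–1 mm steps until the force rises.

Request:
{"method": "servo_tool", "body": {"rows": [[[0.1,0,0,0,0,0],[0.05,0,0,0,0,0]]]}}

```text
clock: 10.78
position: [0.617, -0.0419, 0.0313]
tool_rot: [3.142, 0.0, 0.136]
force: [-0.7, -0.9, 0.1]
grip_width: -0.0001
```

Request:
{"method": "servo_tool", "body": {"rows": [[[0.05,0,0,0,0,0],[0.05,0,0,0,0,0]]]}}

```text
clock: 11.02
position: [0.6173, -0.0418, 0.0312]
tool_rot: [-3.141, 0.001, 0.136]
force: [-6.4, 0.3, 5.0]
grip_width: -0.0003
```

```bash
python3 -c "
from h import *
st();f,s=grab('wrist','w11')
crop(f,0,270,200,60,4,'pics/c6.png');crop(f,360,270,200,60,4,'pics/c7.png')
import cv2
a=cv2.imread('pics/c6.png');b=cv2.imread('pics/c7.png');cv2.imwrite('pics/c9.png',np.vstack([a,b]))"
```

```text
t 11.03 fence mm [[ -54.5 -109.9]] z 31.2 yaw-f 0.34 F [-6.3  1.2  5. ] grip -0.3
```

View pics/c9.png

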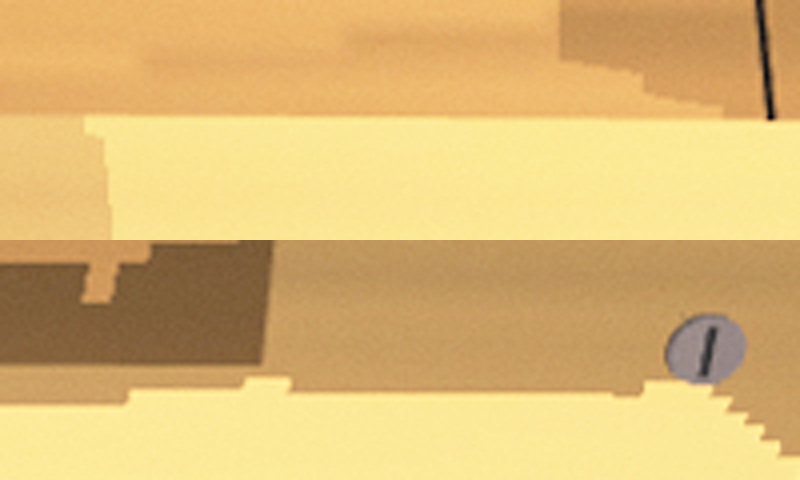

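```bash
python3 -c "
from h import *
f,s=load('w11')
print(inv(F,back(f,np.r_[c2p([(20,116),(770,119)],0,270,4),c2p([(20,123),(262,124)],360,270,4)],.046,s))*1e3)
print(inv(F,back(f,[(50,183.5),(420,186.5)],.052,s))*1e3)"
```

```text
[[ -44.19065569    9.36215999]
 [ -44.067447    -62.99163989]
 [ -44.12834339 -129.41946909]
 [ -44.11678252 -152.75592813]]
[[   1.01983051  -21.7261361 ]
 [   0.67083121 -145.15913592]]
```

Request:
{"method": "servo_tool", "body": {"rows": [[[-0.8,0,0,0,0,0],[-0.8,0,0,0,0,0],[0,3.9,0,0,0,0],[0,3.9,0,0,0,0],[2.0,0,0,0,0,0]]]}}

```text
clock: 11.7
position: [0.6316, -0.1228, 0.0319]
tool_rot: [3.14, 0.0, 0.131]
force: [0.5, 0.9, 0.1]
grip_width: -0.0001
```

Request:
{"method": "servo_tool", "body": {"rows": [[[2.4,0,0,0,0,0],[0,-0.9,0,0,0,0],[0,-0.9,0,0,0,0]]]}}

```text
clock: 12.08
position: [0.653, -0.0969, 0.0312]
tool_rot: [-3.141, 0.001, 0.136]
force: [0.4, -0.6, 0.4]
grip_width: -0.0004
```

```bash
python3 -c "
from h import *
st()"
```

```text
t 12.07 fence mm [[ -26.2 -169.1]] z 31.2 yaw-f 0.34 F [ 0.3 -0.7  0.4] grip -0.4
```

Request:
{"method": "servo_tool", "body": {"rows": [[[0,-0.2,0,0,0,0],[0,-0.2,0,0,0,0]]]}}

```text
clock: 12.32
position: [0.6531, -0.0934, 0.0315]
tool_rot: [3.141, -0.0, 0.136]
force: [-0.7, -2.3, -0.7]
grip_width: 0.0001
```

Request:
{"method": "servo_tool", "body": {"rows": [[[0,-0.1,0,0,0,0],[0,-0.1,0,0,0,0]]]}}

```text
clock: 12.58
position: [0.653, -0.0918, 0.0314]
tool_rot: [3.141, -0.0, 0.136]
force: [0.4, -2.5, 0.7]
grip_width: 0.0003
```

```bash
python3 -c "
from h import *
st();f,s=grab('wrist','w12')"
```

```text
t 12.57 fence mm [[ -25.5 -164.1]] z 31.4 yaw-f 0.33 F [ 0.1 -2.6  0.7] grip 0.3
```

View pics/w12.png

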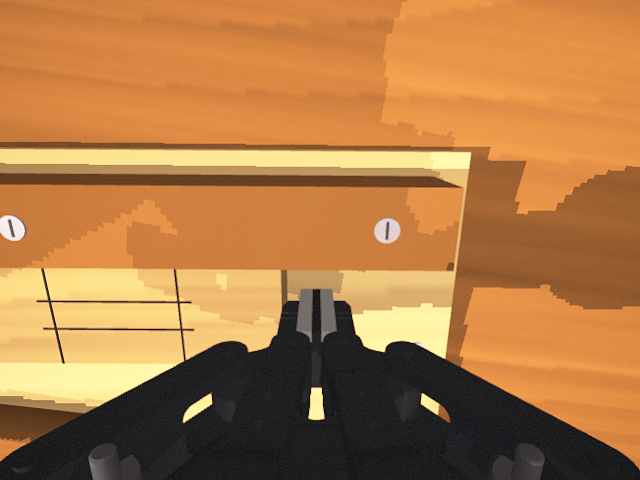

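Keep pushing until the force rises at the stop.

Request:
{"method": "servo_tool", "body": {"rows": [[[0,-0.1,0,0,0,0],[0,-0.05,0,0,0,0]]]}}

```text
clock: 12.88
position: [0.6529, -0.0899, 0.0313]
tool_rot: [3.142, -0.0, 0.136]
force: [-0.4, -2.0, 1.1]
grip_width: -0.0
```

Request:
{"method": "servo_tool", "body": {"rows": [[[0,-0.05,0,0,0,0],[0,-0.05,0,0,0,0]]]}}

```text
clock: 13.12
position: [0.6528, -0.0895, 0.0314]
tool_rot: [3.141, -0.0, 0.136]
force: [0.9, -6.0, -0.9]
grip_width: 0.0002
```

```bash
python3 -c "
from h import *
st()"
```

```text
t 13.12 fence mm [[ -25.4 -161.8]] z 31.4 yaw-f 0.33 F [ 0.1 -6.1 -0.9] grip 0.2
```

Request:
{"method": "servo_tool", "body": {"rows": [[[0,0.8,0,0,0,0],[0,0.5,-2.0,0,0,0],[-2.8,-5.8,-3.3,0,0,0],[-2.8,-5.8,-3.3,0,0,0],[-2.8,-5.8,-3.3,0,0,0]]]}}

```text
clock: 13.75
position: [0.5615, 0.0384, 0.1388]
tool_rot: [-3.141, -0.001, 0.135]
force: [0.9, 1.8, 1.5]
grip_width: -0.0001
```

Request:
{"method": "servo_tool", "body": {"rows": [[[0,0,0,0,0,0]]]}}

```text
clock: 13.88
position: [0.5618, 0.0417, 0.1396]
tool_rot: [-3.139, -0.003, 0.141]
force: [1.5, -0.4, 0.0]
grip_width: -0.0001
```

```bash
python3 -c "
from h import *
st();f,s=grab('wrist','w13')"
```

```text
t 13.88 fence mm [[-98.7 -19.9]] z 139.6 yaw-f 0.66 F [ 1.4 -0.6  0. ] grip -0.1
```

View pics/w13.png

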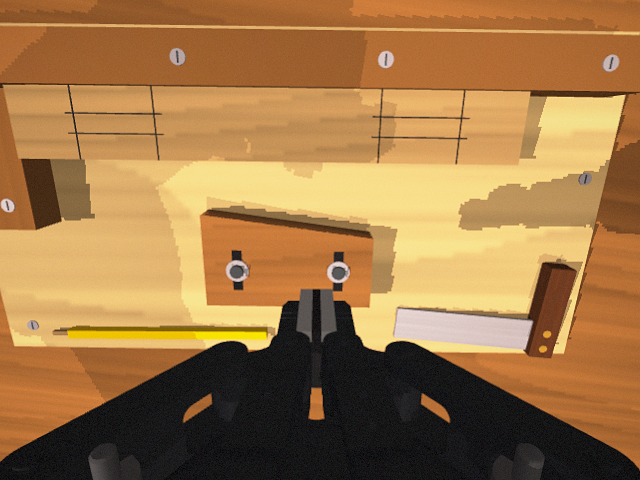

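```bash
python3 -c "
from h import *
f,s=load('w13')
crop(f,0,70,200,100,4,'pics/c6.png');crop(f,370,70,200,100,4,'pics/c7.png')
a=cv2.imread('pics/c6.png');b=cv2.imread('pics/c7.png');cv2.imwrite('pics/c10.png',cv2.resize(np.vstack([a,b]),None,fx=.75,fy=.75))"
```

```text
(no output)
```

View pics/c10.png

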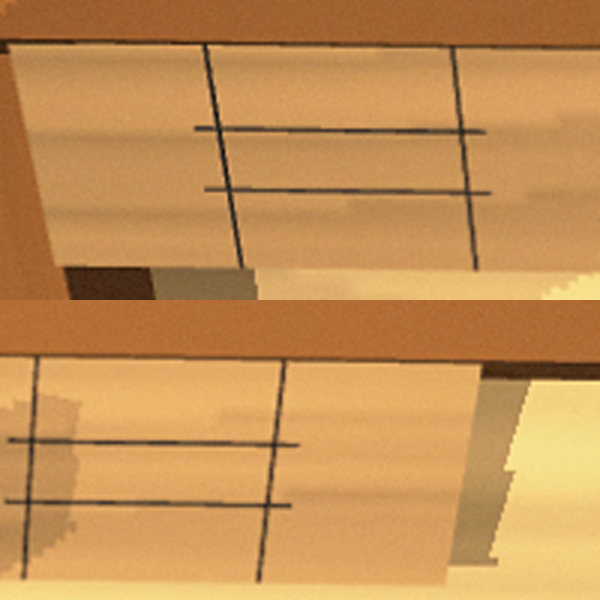

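```bash
python3 -c "
from h import *
f,s=load('w13')
k=3
uv=np.r_[c2p([(55,267),(240,268),(475,270)],0,70,k),c2p([(25,278),(258,281),(446,285)],370,70,k)]
print(inv(F,back(f,uv,.046,s))*1e3)
# fence near top edge
print(inv(F,back(f,np.r_[c2p([(20,43),(590,46)],0,70,k),c2p([(20,57),(590,67)],370,70,k)],.052,s))*1e3)
# right end top far corner
print(inv(F,back(f,c2p([(482,64)],370,70,k),.046,s))*1e3)
"
```

```text
[[ -44.31099279  170.29314175]
 [ -44.11721329  130.77975679]
 [ -44.00810546   80.742749  ]
 [ -44.10748487  -59.48466963]
 [ -44.14755223 -109.06154323]
 [ -44.49727244 -149.20112892]]
[[  -0.85309927  162.82253364]
 [  -0.36290672   50.80446489]
 [  -1.22539375  -54.97990747]
 [  -1.68267106 -167.15591364]]
[[  -0.74363444 -149.07568735]]
```

Run:
```python
from h import *
plan([.497,-.494,.2],[np.pi,0,np.deg2rad(112)],13)
```

```text
[[[-1.07, 3.99, -0.48, 0.0, -0.0, -8.0], [-1.61, 3.81, -0.48, 0.0, -0.0, -8.0], [-2.13, 3.54, -0.48, 0.0, -0.0, -8.0], [-2.6, 3.21, -0.48, 0.0, -0.0, -8.0], [-3.02, 2.82, -0.48, 0.0, -0.0, -8.0]]]
[[[-3.38, 2.37, -0.48, 0.0, -0.0, -8.0], [-3.68, 1.88, -0.48, 0.0, -0.0, -8.0], [-3.91, 1.35, -0.48, 0.0, -0.0, -8.0], [-4.06, 0.79, -0.48, 0.0, -0.0, -8.0], [-4.13, 0.22, -0.48, 0.0, -0.0, -8.0]]]
[[[-4.11, -0.35, -0.48, 0.0, -0.0, -8.0], [-4.03, -0.93, -0.47, 0.1, -0.0, -8.0], [-3.86, -1.47, -0.48, 0.1, -0.1, -8.0]]]
end [ 0.497 -0.494  0.2  ] [-3.1408e+00  4.0000e-04  1.9543e+00]
```

Request:
{"method": "servo_tool", "body": {"rows": [[[-1.1,4.0,-0.5,0,0,-8],[-1.6,3.8,-0.5,0,0,-8],[-2.1,3.5,-0.5,0,0,-8],[-2.6,3.2,-0.5,0,0,-8],[-3.0,2.8,-0.5,0,0,-8]]]}}

```text
clock: 14.55
position: [0.5359, -0.17, 0.1624]
tool_rot: [3.141, 0.0, 0.837]
force: [0.1, -0.1, -0.2]
grip_width: -0.0001
```

Request:
{"method": "servo_tool", "body": {"rows": [[[-3.4,2.4,-0.5,0,0,-8],[-3.7,1.9,-0.5,0,0,-8],[-3.9,1.4,-0.5,0,0,-8],[-4.1,0.8,-0.5,0,0,-8],[-4.1,0.2,-0.5,0,0,-8]]]}}

```text
clock: 15.18
position: [0.5097, -0.376, 0.1873]
tool_rot: [-3.141, 0.001, 1.534]
force: [-0.2, 0.9, -0.7]
grip_width: -0.0003
```

Request:
{"method": "servo_tool", "body": {"rows": [[[-4.1,-0.4,-0.5,0,0,-8],[-4.0,-0.9,-0.5,0,0,-8],[-3.9,-1.5,-0.5,0,0,-8],[0,0,0,0,0,0]]]}}

```text
clock: 15.68
position: [0.4918, -0.501, 0.202]
tool_rot: [-3.14, 0.002, 1.946]
force: [0.7, 1.0, -0.6]
grip_width: 0.0001
```

```bash
python3 -c "
from h import *
f,s=grab('wrist','w14');print(s['position'],s['tool_rot'],s['qpos'])"
```

```text
[ 0.4917665  -0.50104298  0.20201591] [-3.13989946e+00  1.54513003e-03  1.94647397e+00] [ 0.62244124  0.68150161  0.14722337  1.40673606 -0.10358453  1.06032485
  1.16347339]
```

View pics/w14.png

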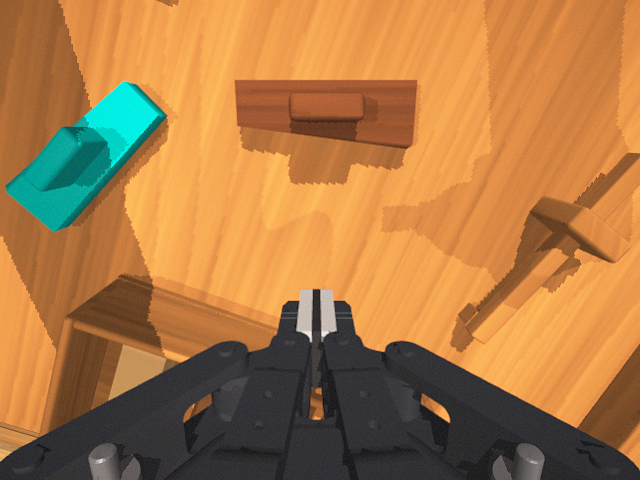

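Run:
```python
from h import *
f,s=load('w14')
crop(f,220,60,220,110,3.6,'pics/c11.png')
```

```text
(no output)
```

View pics/c11.png

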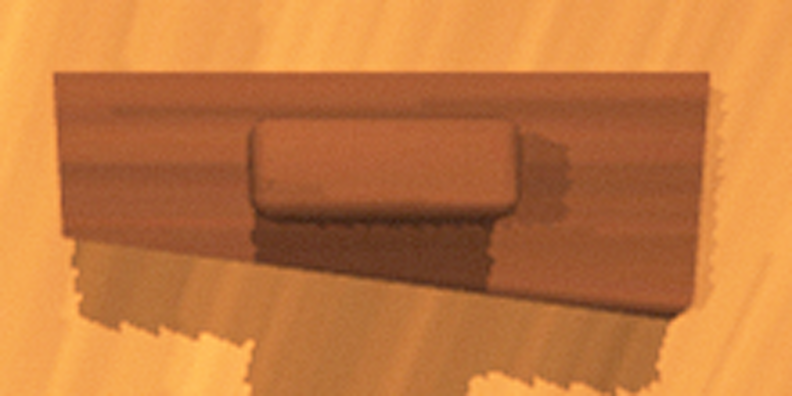

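Run:
```python
from h import *
np.set_printoptions(precision=4,suppress=True)
f,s=load('w14')
uv=c2p([(54,73),(709,73),(688,308),(63,236)],220,60,3.6)
W,r=fit(f,[(.0229,.075,.022),(.0229,-.075,.022),(-.0321,-.075,.022),(-.0131,.075,.022)],uv,0,[.46,-.41,1.95],s);print("wedge",W,np.rad2deg(W[2]),r.round(1).ravel())
print(inv(W,back(f,c2p([(250,120),(518,118),(518,213),(255,218)],220,60,3.6),.062,s))*1e3)
# tcp in wedge frame
print(inv(W,s["position"])*1e3,np.rad2deg(s["tool_rot"][2]-W[2]))
```

```text
wedge [ 0.4642 -0.4143  1.9479] 111.60361827251789 [-1.  -0.5  0.5 -0.8  1.3  3.2 -0.6  0.4]
[[  8.725   27.0456]
 [  9.0023 -26.7931]
 [ -9.1026 -27.443 ]
 [ -9.9851  26.4504]]
[[-90.7822   6.3357]] -0.0788749306680931
```

Request:
{"method": "servo_tool", "body": {"rows": [[[3.0,0.2,2.0,0,0,0],[3.0,0.2,3.0,0,0,0],[3.06,0.24,3.0,0,0,0.1],[0,0,0,0,0,0],[0,0,0,0,0,0]]], "grip": 1}}

```text
clock: 16.35
position: [0.4678, -0.4099, 0.1225]
tool_rot: [3.141, 0.001, 1.949]
force: [-0.7, -0.8, -0.4]
grip_width: 0.085
```

```bash
cat >> h.py <<'E'
W=np.array([0.4642,-0.4143,1.9479])
def wt():
    from workcell import bot
    s=bot.observe();print("wedge frame",(inv(W,s["position"])*1e3).round(1),s["position"][2].round(4),"dyaw",np.rad2deg(s["tool_rot"][2]-W[2]).round(2),s["tool_rot"][:2].round(4),s["grip_width"].round(4))
E
python3 -c "
from h import *
wt()
f,s=grab('wrist','w15')"
```

```text
Traceback (most recent call last):
  File "h.py", line 58, in wt
    s=bot.observe();print("wedge frame",(inv(W,s["position"])*1e3).round(1),s["position"][2].round(4),"dyaw",np.rad2deg(s["tool_rot"][2]-W[2]).round(2),s["tool_rot"][:2].round(4),s["grip_width"].round(4))
                                                                                                                                                                                   ^^^^^^^^^^^^^^^^^^^^^
AttributeError: 'float' object has no attribute 'round'
```

```bash
sed -i 's/,s\["grip_width"\].round(4))/,s["grip_width"])/' h.py
python3 -c "
from h import *
wt()
f,s=grab('wrist','w15')"
```

```text
wedge frame [[ 2.8 -5. ]] 0.1225 dyaw 0.05 [3.1414e+00 9.0000e-04] 0.08504824981762783
```

View pics/w15.png

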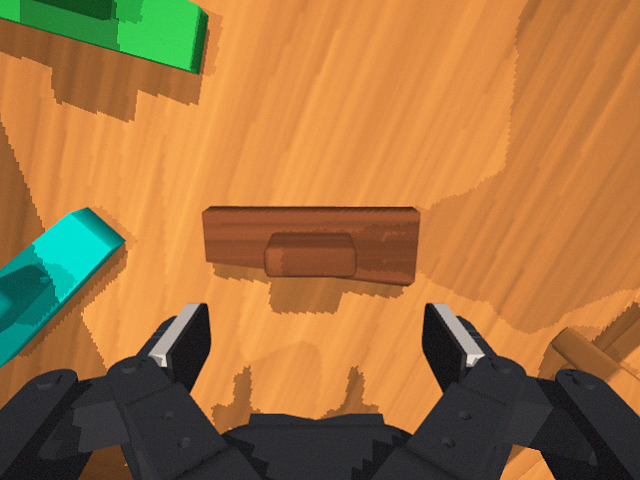

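Request:
{"method": "servo_tool", "body": {"rows": [[[-0.3,-0.5,0,0,0,0],[0,0,3.5,0,0,0],[0,0,3.5,0,0,0],[0,0,2.5,0,0,0],[0,0,0,0,0,0]]]}}

```text
clock: 17.02
position: [0.463, -0.414, 0.0256]
tool_rot: [-3.14, -0.002, 1.949]
force: [0.0, 0.9, -0.3]
grip_width: 0.0851
```

```bash
python3 -c "
from h import *
wt()
f,s=grab('wrist','w16')"
```

```text
wedge frame [[0.7 1.1]] 0.0256 dyaw 0.04 [-3.1402e+00 -2.0000e-03] 0.08514083472584875
```

View pics/w16.png

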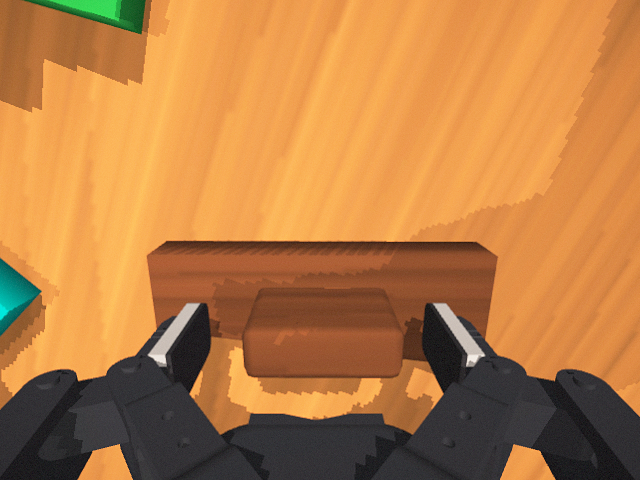

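Request:
{"method": "servo_tool", "body": {"rows": [[[0,0,0,0,0,0],[0,0,0,0,0,0],[0,0,0,0,0,0],[0,0,0,0,0,0]]], "grip": -1, "squeeze": 60}}

```text
clock: 17.58
position: [0.4645, -0.4145, 0.0282]
tool_rot: [3.141, 0.002, 1.949]
force: [-0.5, 1.3, 7.4]
grip_width: 0.0554
```

Request:
{"method": "servo_tool", "body": {"rows": [[[0,0,-3,0,0,0],[0,0,-5,0,0,0],[0,0,-4,0,0,0],[0,0,0,0,0,0]]]}}

```text
clock: 18.08
position: [0.4652, -0.415, 0.1506]
tool_rot: [3.138, 0.005, 1.949]
force: [0.7, -1.2, -1.4]
grip_width: 0.0551
```

```bash
python3 -c "
from h import *
wt();st()
f,s=grab('wrist','w17')
th=F[2]
# wedge home pose hover: origin at fence (-70,-45)
p=tr(F,[(-.0700,-.045)])[0];print(p)
plan([p[0],p[1],.13],[np.pi,0,F[2]],13)"
```

```text
wedge frame [[-1.1 -0.7]] 0.1506 dyaw 0.08 [3.1384 0.005 ] 0.05514466729402474
t 18.07 fence mm [[-253.6 -460.3]] z 150.6 yaw-f 104.24 F [ 0.5 -1.3 -1.4] grip 55.1
[0.59351883 0.02051168]
[[[2.74, 2.16, 0.14, 0.0, 0.0, 8.0], [3.02, 1.76, 0.14, 0.0, 0.0, 8.0], [3.23, 1.32, 0.14, 0.0, -0.0, 8.0], [3.38, 0.86, 0.14, 0.0, -0.0, 8.0], [3.47, 0.38, 0.14, 0.0, -0.0, 8.0]]]
[[[3.49, -0.11, 0.14, 0.0, -0.0, 8.0], [3.44, -0.59, 0.14, 0.0, -0.0, 8.0], [3.32, -1.07, 0.14, 0.0, -0.0, 8.0], [3.14, -1.52, 0.14, 0.0, -0.0, 8.1], [2.89, -1.95, 0.14, 0.0, -0.0, 8.0]]]
[[[2.6, -2.33, 0.14, 0.0, -0.0, 8.1], [2.24, -2.67, 0.14, 0.1, -0.1, 8.0], [1.85, -2.95, 0.13, 0.0, -0.0, 8.1]]]
end [0.5935 0.0205 0.13  ] [ 3.1409e+00 -2.0000e-04  1.2910e-01]
```

View pics/w17.png

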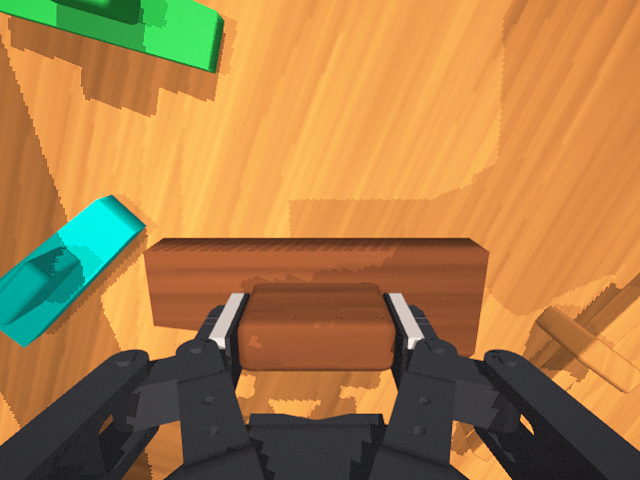

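Request:
{"method": "servo_tool", "body": {"rows": [[[2.7,2.2,0,0,0,8],[3.0,1.8,0,0,0,8],[3.2,1.3,0,0,0,8],[3.4,0.9,0,0,0,8],[3.5,0.4,0.2,0,0,8]]]}}

```text
clock: 18.75
position: [0.515, -0.2455, 0.144]
tool_rot: [-3.14, 0.0, 1.247]
force: [0.9, -0.8, -0.6]
grip_width: 0.0551
```

Request:
{"method": "servo_tool", "body": {"rows": [[[3.5,-0.1,0.2,0,0,8],[3.4,-0.6,0.2,0,0,8],[3.3,-1.1,0.2,0,0,8],[3.1,-1.5,0.2,0,0,8],[2.9,-2.0,0.2,0,0,8]]]}}

```text
clock: 19.38
position: [0.5634, -0.0787, 0.1339]
tool_rot: [-3.141, 0.001, 0.549]
force: [0.6, -0.8, -1.3]
grip_width: 0.0552
```

Request:
{"method": "servo_tool", "body": {"rows": [[[2.6,-2.3,0.2,0,0,8],[2.2,-2.7,0.2,0,0,8],[1.8,-3.0,0.2,0,0,8],[0,0,0,0,0,0]]]}}

```text
clock: 19.88
position: [0.592, 0.024, 0.1273]
tool_rot: [-3.142, 0.002, 0.137]
force: [0.4, -1.0, -2.6]
grip_width: 0.0553
```

```bash
python3 -c "
from h import *
st()
f,s=grab('wrist','w18');print(s['tool_rot'])"
```

```text
t 19.88 fence mm [[-71.1 -41.4]] z 127.3 yaw-f 0.41 F [ 0.2 -1.  -2.6] grip 55.3
[-3.14151672e+00  1.92262192e-03  1.37011889e-01]
```

View pics/w18.png

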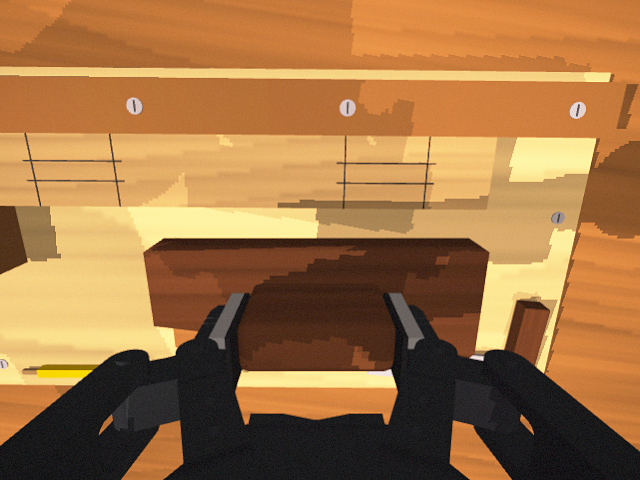

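Run:
```python
from h import *
f,s=load('w18')
z0=s["position"][2]-.0282
uv=np.array([(145,252),(489,251),(155,327),(163,238),(471,238)],float)
W2,r=fit(f,[(.0229,.075,.022),(.0229,-.075,.022),(-.0131,.075,.022),(.0229,.075,0),(.0229,-.075,0)],uv,z0,[.59,.02,.13],s)
print("wedge in fence mm",inv(F,W2)*1e3,"dyaw",np.rad2deg(W2[2]-F[2]),r.round(1).ravel(),inv(F,s["position"])*1e3)
```

```text
wedge in fence mm [[-71.07070662 -42.9667041 ]] dyaw 0.5258407712765096 [-1.5  0.4  2.5  0.6 -0.5 -0.3  0.9  0.1 -0.3 -0.7] [[-71.06298675 -41.37992331]]
```

Request:
{"method": "servo_tool", "body": {"rows": [[[0.15,0.5,0.5,0,0,0.5],[0,0,2.5,0,0,0],[0,0,2.0,0,0,0],[0,0,1.0,0,0,0],[0,0,0,0,0,0]]]}}

```text
clock: 20.55
position: [0.5941, 0.0156, 0.0683]
tool_rot: [3.141, 0.001, 0.125]
force: [-0.9, 0.5, -1.3]
grip_width: 0.0553
```

```bash
python3 -c "
from h import *
st()
f,s=grab('wrist','w19');print(s['tool_rot'])"
```

```text
t 20.55 fence mm [[-70. -50.]] z 68.3 yaw-f -0.28 F [-0.8  0.6 -1.3] grip 55.3
[3.14141351e+00 9.60011722e-04 1.25037973e-01]
```

View pics/w19.png

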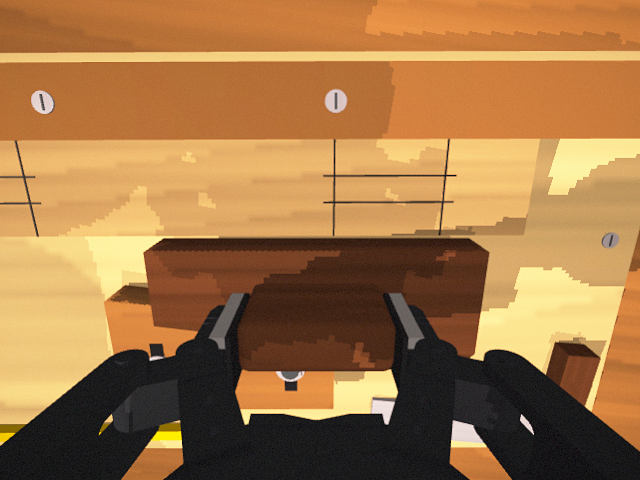

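Request:
{"method": "servo_tool", "body": {"rows": [[[0,0,0.8,0,0,-0.2],[0,0,0.8,0,0,0],[0,0,0.4,0,0,0],[0,0,0,0,0,0]]]}}

```text
clock: 21.1
position: [0.5942, 0.016, 0.0485]
tool_rot: [3.142, 0.001, 0.129]
force: [0.2, 0.3, -1.7]
grip_width: 0.055
```

Request:
{"method": "servo_tool", "body": {"rows": [[[0,0,0.1,0,0,0],[0,0,0.1,0,0,0],[0,0,0,0,0,0]]]}}

```text
clock: 21.48
position: [0.5944, 0.0161, 0.0468]
tool_rot: [-3.142, -0.0, 0.129]
force: [0.6, 0.0, -1.2]
grip_width: 0.0551
```

```bash
python3 -c "
from h import *
st()
f,s=grab('wrist','w20')"
```

```text
t 21.48 fence mm [[-69.7 -49.5]] z 46.8 yaw-f -0.05 F [ 0.6 -0.  -1.2] grip 55.1
```

View pics/w20.png

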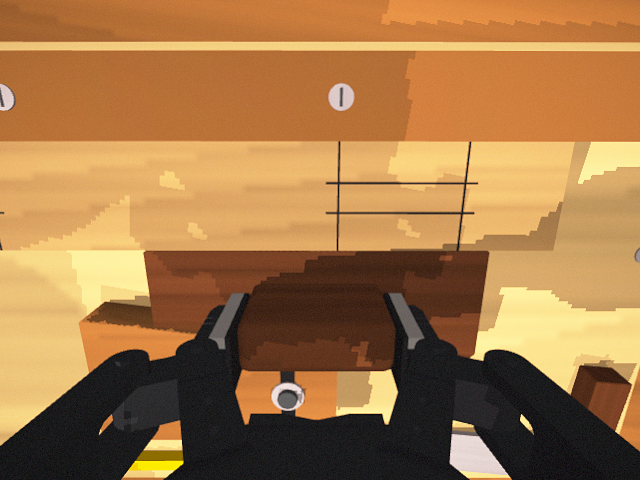

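Request:
{"method": "servo_tool", "body": {"rows": [[[0,0,0.1,0,0,0],[0,0,0.05,0,0,0],[0,0,0,0,0,0]]]}}

```text
clock: 21.9
position: [0.5947, 0.0161, 0.0462]
tool_rot: [-3.141, -0.001, 0.129]
force: [-5.0, 1.8, 16.5]
grip_width: 0.0552
```

Request:
{"method": "servo_tool", "body": {"rows": [[[0,0,-0.12,0,0,0],[0.04,-0.9,0,0,0,0],[0.05,-0.9,0,0,0,0],[0.05,-0.9,0,0,0,0],[0,0,0,0,0,0]]]}}

```text
clock: 22.52
position: [0.5922, 0.0442, 0.0464]
tool_rot: [-3.141, 0.0, 0.131]
force: [-0.3, -0.6, -1.3]
grip_width: 0.0556
```

```bash
python3 -c "
from h import *
st()
f,s=grab('wrist','w21')"
```

```text
t 22.52 fence mm [[-68.2 -21.4]] z 46.4 yaw-f 0.04 F [-0.4 -0.5 -1.3] grip 55.6
```

View pics/w21.png

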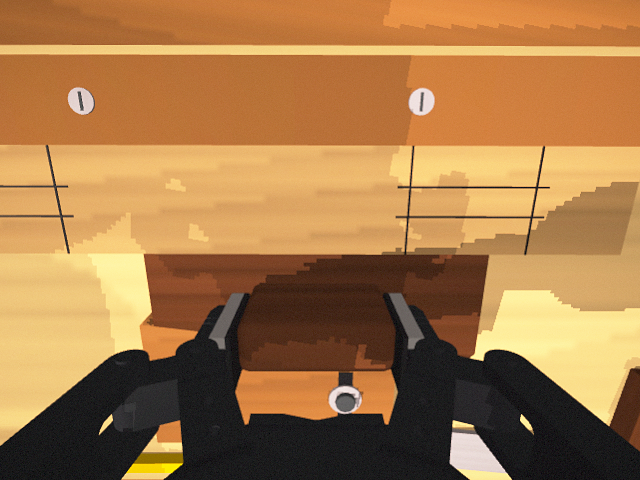

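Request:
{"method": "servo_tool", "body": {"rows": [[[0,0,0,0,0,0],[0,0,0,0,0,0],[0,0,0,0,0,0]]], "grip": 1}}

```text
clock: 22.95
position: [0.5923, 0.0428, 0.0465]
tool_rot: [3.142, 0.0, 0.129]
force: [0.1, 0.1, 0.1]
grip_width: 0.0855
```

Request:
{"method": "servo_tool", "body": {"rows": [[[0,0,-3,0,0,0],[0,0,-4,0,0,0],[0,5.5,-2,0,0,0],[0,5.5,0,0,0,0],[0,0,0,0,0,0]]]}}

```text
clock: 23.58
position: [0.6063, -0.0713, 0.1372]
tool_rot: [3.14, -0.001, 0.123]
force: [-0.1, 0.2, -0.3]
grip_width: 0.0851
```

```bash
python3 -c "
from h import *
st()
f,s=grab('wrist','w22')"
```

```text
t 23.57 fence mm [[ -69.2 -137.7]] z 137.2 yaw-f -0.4 F [-0.   0.3 -0.3] grip 85.1
```

View pics/w22.png

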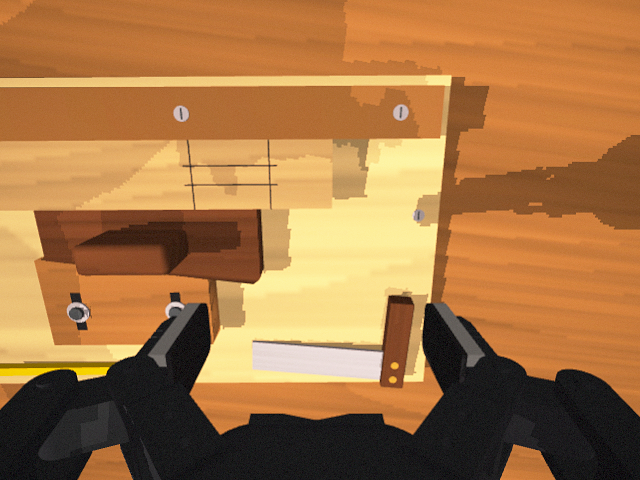

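Request:
{"method": "servo_tool", "body": {"rows": [[[0.15,0,0,0,0,0],[0,0,2,0,0,0],[0,0,3,0,0,0],[0,0,3.3,0,0,0],[0,0,2.4,0,0,-0.3]]], "grip": -1, "squeeze": 40}}

```text
clock: 24.25
position: [0.607, -0.0647, 0.0269]
tool_rot: [-3.141, 0.002, 0.136]
force: [-0.0, -0.6, 0.0]
grip_width: 0.0001
```

Request:
{"method": "servo_tool", "body": {"rows": [[[0,-0.8,0,0,0,0],[0,-0.8,0,0,0,0],[0,0,0,0,0,0]]]}}

```text
clock: 24.62
position: [0.6063, -0.0486, 0.0303]
tool_rot: [-3.141, -0.001, 0.136]
force: [0.2, 0.3, -0.3]
grip_width: -0.0003
```

```bash
python3 -c "
from h import *
st()
f,s=grab('wrist','w23')"
```

```text
t 24.62 fence mm [[ -66.3 -115.2]] z 30.3 yaw-f 0.34 F [ 0.2  0.3 -0.3] grip -0.3
```

View pics/w23.png

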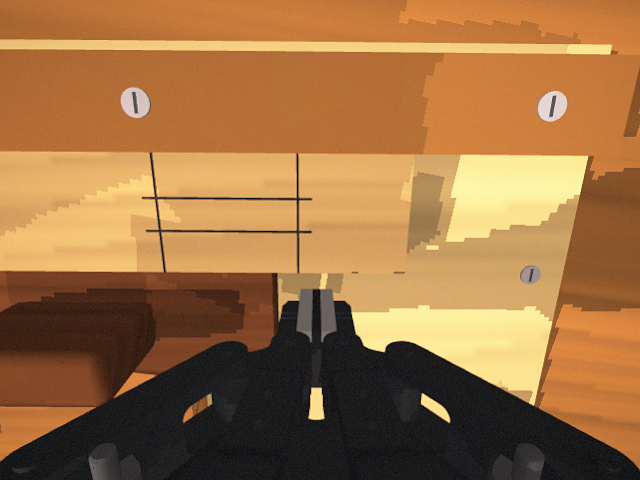

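Request:
{"method": "servo_tool", "body": {"rows": [[[0,-0.5,0,0,0,0],[0,-0.4,0,0,0,0],[0,-0.4,0,0,0,0],[0,-0.4,0,0,0,0]]]}}

```text
clock: 25.18
position: [0.6038, -0.0331, 0.0297]
tool_rot: [3.141, -0.001, 0.134]
force: [0.1, -1.8, -1.1]
grip_width: 0.0001
```

```bash
python3 -c "
from h import *
st()
f,s=grab('wrist','w24')"
```

```text
t 25.18 fence mm [[-66.8 -99.5]] z 29.7 yaw-f 0.24 F [-0.1 -1.8 -1.1] grip 0.1
```

View pics/w24.png

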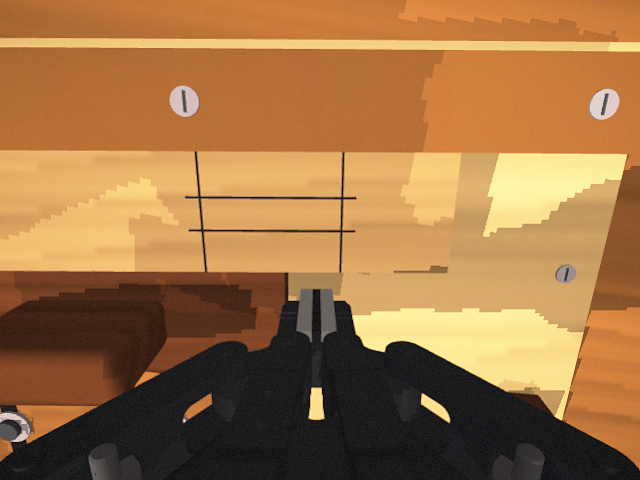

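Request:
{"method": "servo_tool", "body": {"rows": [[[0,-0.3,0,0,0,0],[0,-0.3,0,0,0,0]]]}}

```text
clock: 25.48
position: [0.6028, -0.0275, 0.0295]
tool_rot: [3.141, -0.0, 0.134]
force: [3.0, -12.5, -0.7]
grip_width: -0.0002
```

Request:
{"method": "servo_tool", "body": {"rows": [[[0,-0.15,0,0,0,0],[0,-0.15,0,0,0,0]]]}}

```text
clock: 25.72
position: [0.6027, -0.0272, 0.0297]
tool_rot: [3.137, -0.001, 0.132]
force: [3.4, -19.2, -3.0]
grip_width: 0.0001
```

Request:
{"method": "servo_tool", "body": {"rows": [[[0,-0.1,0,0,0,0],[0,-0.1,0,0,0,0]]]}}

```text
clock: 25.98
position: [0.6026, -0.027, 0.0299]
tool_rot: [3.135, -0.002, 0.131]
force: [4.0, -26.9, -3.1]
grip_width: 0.0005
```

```bash
python3 -c "
from h import *
st()
f,s=grab('wrist','w25')"
```

```text
t 25.98 fence mm [[-67.1 -93.2]] z 29.9 yaw-f 0.07 F [  0.5 -27.2  -3.1] grip 0.5
```

View pics/w25.png

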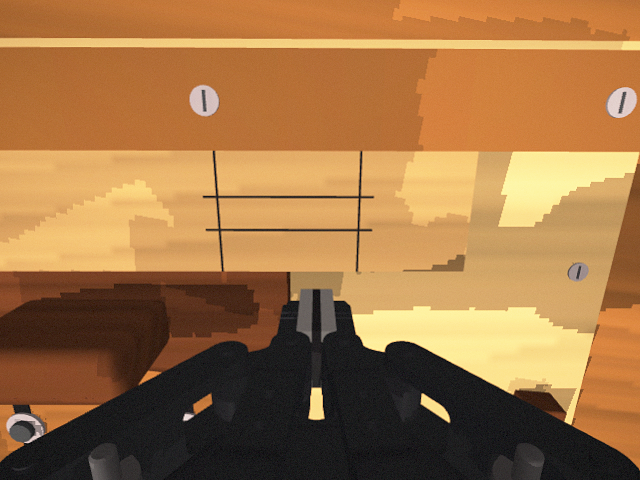

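Run:
```python
from h import *
f,s=load('w25')
crop(f,0,250,320,200,2.5,'pics/c12.png')
```

Request:
{"method": "servo_tool", "body": {"rows": [[[0,0.3,0,0,0,0],[0,0.6,0,0,0,0],[0,1.5,0,0,0,0],[-2.0,0,-5,0,0,0],[-3.0,-5,-5,0,0,0]]]}}

```text
clock: 26.65
position: [0.5556, -0.0149, 0.1215]
tool_rot: [3.14, -0.0, 0.129]
force: [-0.2, 1.1, 1.5]
grip_width: -0.0001
```

Request:
{"method": "servo_tool", "body": {"rows": [[[0,-5,0,0,0,0],[0,-2,0,0,0,0],[0,0,0,0,0,0]]]}}

```text
clock: 27.02
position: [0.5463, 0.0589, 0.1202]
tool_rot: [-3.141, 0.0, 0.137]
force: [0.3, 0.4, -0.6]
grip_width: -0.0003
```

```bash
python3 -c "
from h import *
st()
f,s=grab('wrist','w26')"
```

```text
t 27.02 fence mm [[-111.8   -0.8]] z 120.2 yaw-f 0.4 F [ 0.3  0.3 -0.6] grip -0.3
```

View pics/w26.png

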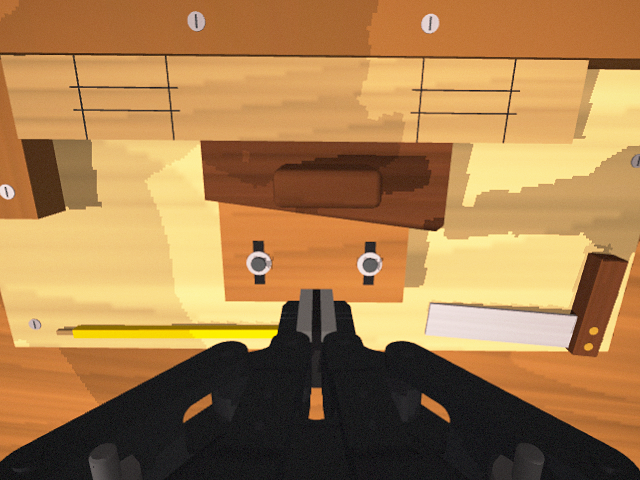

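Run:
```python
from h import *
f,s=load('w26')
crop(f,180,110,290,140,2.7,'pics/c13.png')
```

```text
(no output)
```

View pics/c13.png

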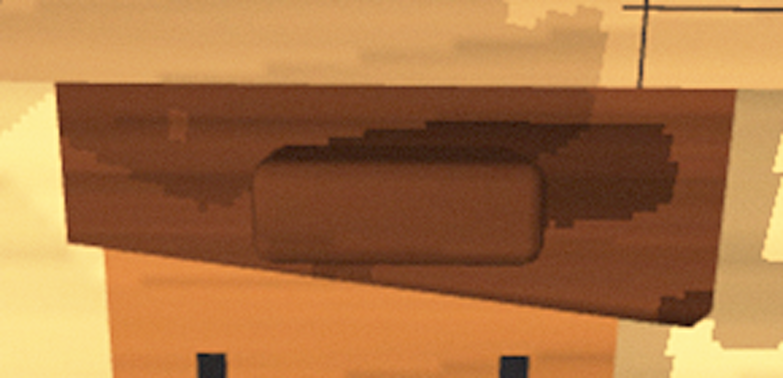

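Run:
```python
from h import *
np.set_printoptions(precision=2,suppress=True)
f,s=load('w26')
uv=c2p([(57,84),(735,90),(68,242),(706,322)],180,110,2.7)
print("wedge top corners",inv(F,back(f,uv,.040,s))*1e3)
print("batten near edge",inv(F,back(f,[(30,139.5),(172,140.5),(418,142.5),(575,143.5)],.046,s))*1e3)
print("batten left/right near",inv(F,back(f,[(20,139),(575,143.5)],.046,s))*1e3)
print("fence top",inv(F,back(f,[(20,54.5),(600,58.5)],.052,s))*1e3)
crop(f,0,100,200,60,4,'pics/c6.png');crop(f,440,100,200,60,4,'pics/c7.png')
a=cv2.imread('pics/c6.png');b=cv2.imread('pics/c7.png');cv2.imwrite('pics/c14.png',np.vstack([a,b]))
```

```text
wedge top corners [[-44.79  66.82]
 [-45.07 -81.79]
 [-79.71  67.24]
 [-97.7  -80.98]]
batten near edge [[ -44.47  163.32]
 [ -44.58   81.54]
 [ -44.78  -60.03]
 [ -44.65 -150.82]]
batten left/right near [[ -44.22  169.04]
 [ -44.65 -150.82]]
fence top [[  -1.23  154.63]
 [  -1.13 -150.78]]
```

View pics/c14.png

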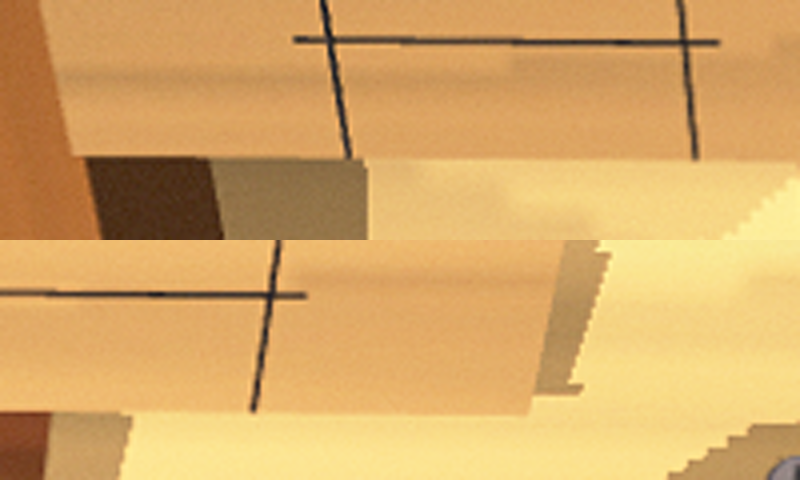

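Run:
```python
from h import *
f,s=grab("top","top1");g,_=load("top0")
crop(f,60,115,330,145,2.4,"pics/c15.png")
```

```text
(no output)
```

View pics/c15.png

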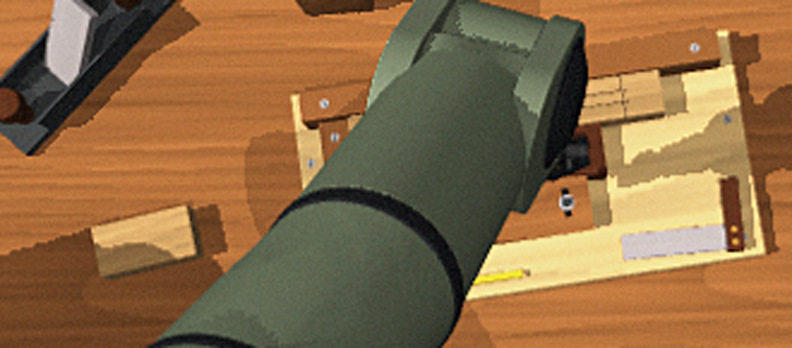

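```bash
python3 -c "
from workcell import bot
print(bot.observe()['clock'],bot.observe()['force']);print(bot.job_done())"
```

```text
27.125 [0.89798845 0.42066215 0.41804092]
the job is handed in; nothing more can be done
None
```

The batten is clamped in the board with the wedge, and I handed the job in at about 27 s of the 72 s allowed; no verdict came back.

**Batten:** I pushed it gently left with shut fingers. I then pressed it flush near its left end and its right end in turn, and pushed it left again until the force rose at the stop. The pushes on it read about 6 N at most. A picture taken before the wedge went in showed its near long edge straight and parallel to the fence, between -44.0 and -44.5 mm (44 mm is its width). Its left end was at y ≈ 170 mm.

**Wedge:** I picked it up by the rib, set it flat in the gap, let it go and drove it by the butt. The readings climbed 12, 19, then 27 N, and I stopped there. That is above the 15–20 N you gave as tight, because the last step overshot a little.

**Last checks:**
- **Batten position:** it still measured about -44.2 to -44.8 mm along its near edge, with its left end at about 169 mm. That is within tolerance, but calibration error is about the same size.
- **Wedge:** it lies against batten and keeper and did not measurably slip back after release. It seated about 5–7 mm short of where I had predicted, roughly 1 mm of gap width, so my keeper measurement was probably slightly off.
- **Clamp force:** I could not measure the remaining clamp force, or the force on the fence, directly.
- **Bystanders:** the square and the offcut look undisturbed. In the last overhead view the arm hid part of the pencil, but the wrist view shows it where it was.
- **Robot:** the tool was clear of everything and reading about 1 N, which is noise level.

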